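# Slide two chamfered well plates onto a stacking nest

## Task

Build the stack on the aluminium nest: slide the orange well plate off the low ledge onto the nest, then slide the blue plate off the high ledge onto the orange one, so that the cut corners match and each skirt drops fully down over the rim below it. Push the plates along, do not lift them, and leave the pot, the bottle, the vial and the glass dish where they stand.

Things in the scene. Friction and masses are not known exactly. Their poses are not given: they have to be found in the camera images.
- station: Stacking station, fixed; origin on the bench (z = 0) under the nest's centre, z up. In its frame, mm: the aluminium nest is 74 (x) by 110 (y), its two +y corners cut by 12 mm legs, shoulder at z 12, raised rim 62 x 98 up to z 17; a plate's skirt fits over the rim with 2 mm play all round. Orange plate comes from -x, blue plate from -y
- low_ledge (a point): Grey low ledge: this point is the middle of its edge by the nest, on its top, at station (-40, 0, 18.5) mm. The top is flat, from station x -185 to -40, y -81 to 58 mm. A plate pushed from here towards station +x until it leaves the ledge drops 6.5 mm onto the nest, and its skirt then stops against the rim
- low_fence (a point): Dark fence at the left (+y) of the low ledge: a point on the upper edge of its guiding face, at station (-40, 56, 28.5) mm. The face is upright, 10 mm higher than the ledge, and runs from station x -185 to -10 at y = 56 mm. A plate pushed flat against it is square to the nest and 1 mm off its centre line, towards this fence
- high_ledge (a point): Grey high ledge: this point is on its top at the edge by the nest, at station (0, -58, 36.5) mm. The top is flat, from station x -62 to 38, y -190 to -58 mm, its near corner by the nest cut by 20 mm. Pushed towards station +y, a plate slides over the rim of the seated orange plate (1.5 mm below the ledge) and at the end drops 6.5 mm over it, then stops
- high_fence (a point): Dark fence at the far (+x) side of the high ledge: a point on the upper edge of its guiding face, at station (38, -58, 46.5) mm. The face is upright, 10 mm higher than the ledge, and runs from station y -190 to -18 at x = 38 mm. A plate pushed flat against it is square to the nest and 1 mm off its centre line, towards this fence
- orange_plate: Orange plate, white discs on its closed top: 74 (x) by 110 (y) by 23 mm high, about 180 g, two +y corners cut. Origin at the centre of its underside, z up. Sides upright to 18 mm, then a 6 mm shoulder and a rim 5 mm high. Starts on the low ledge, 7 to 32 mm clear of the fence, within 0.25 rad of the station's yaw. Seated: origin at station (0, 0, 12) mm, same yaw
- blue_plate: Blue plate, white discs; same shape, size and origin as the orange one, hollow underneath: skirt 4 mm thick round a recess 6 mm deep. Starts on the high ledge, 5 to 30 mm clear of the fence, within 0.25 rad of the station's yaw, cut corners to +y. Seated on the orange plate: origin 18 mm above the orange plate's (station z 30 mm), same yaw
- nest_key (a point): Middle of the nest's cut corner at the +x, +y end, at shoulder height: at (31, 49, 12) mm in the station's frame
- orange_plate_key (a point): Middle of the orange plate's cut corner at its +x, +y end, at the underside: (31, 49, 0) mm in the plate's frame
- blue_plate_key (a point): Middle of the blue plate's cut corner at its +x, +y end, at the underside: (31, 49, 0) mm in the plate's frame
- pill_pot: White plastic pot with a screw cap, 44 mm across, 60 mm high, loose bystander; origin at its underside
- oil_bottle: Small tan bottle with a black cap, 26 mm across, 62 mm high, loose bystander; origin at its underside
- sample_vial: Glass vial with a red cap, 22 mm across, 60 mm high, loose bystander; origin at its underside
- round_dish: Clear round glass dish, left of the tall fixed stand with glassware (world x 0.28 to 0.52, y -0.12 to 0.17 m, over 0.5 m high: an arm coming from the left must be drawn in to pass in front of it); 126 mm across, 44 mm high, loose bystander; origin at its underside

How it is judged:
By the outcome, as a careful person would: the job done as asked, in the order asked, and still so for the second after the job is handed in, with the robot touching nothing.
It also fails if it takes over 72 s, if anything falls off the work surface, if the arm or the gripper's body presses on something with over 40 N, if the wrist force passes 120 N, or if a joint passes its speed limit or range.

## Robot

A 7-joint arm with a two-finger parallel gripper is mounted at the origin on a cart in front of the work surface, level with it; the furniture and walls round the work are solid. World frame = base frame: x ahead of the robot, y to its left, z up, the work surface at z = 0. Lengths are in m, angles in rad, forces in N, time in s.
With the tool pointing down it reaches from about 0.35 to 0.9 m from the base axis. Payload 7.2 kg.
Tool frame: the origin (TCP) lies between the finger pads; the fingertips stand 11 mm ahead of it and the grasp point (between the pads) lies 8 mm behind it (ctrl.tips_ahead is the distance from the TCP to the fingertips, in m); z points along the fingers, y is the direction in which the jaws open and shut (so a half turn about z gives the same grasp; the last joint's range is limited). The gripper opens to 85 mm and grips with 20 to 120 N. Pads are 22 mm wide; open, the fingers measure 114 mm over their backs; the gripper's body (76 mm by 85 mm) begins 54 mm behind the grasp point. The pads swing forward as they close: fully open they stand 13 mm farther back than shut.
Start: joints at [-1.368, 0.411, -0.013, 1.596, 0.006, 1.134, -0.082], TCP at [0.167, 0.602, 0.242] pointing down, gripper open.
Joint ranges: [-2.95, 2.95], [-0.29, 1.99], [-1.47, 1.44], [0.14, 2.54], [-1.03, 4.17], [0.13, 1.85], [-2.86, 2.86]. Speed limits (rad/s): [2.39, 2.39, 3.01, 3.01, 3.14, 3.14, 3.14].

## Interface

Orientations are given as a rotation vector (axis times angle).
In Python, from rig import sensors, eyes, ctrl, models gives the robot as it stands. The module is installed in compiled form; this text tells all that it offers.
- The arm moves only by the tool apply_moves, never from a script. Its argument "plan" is a list of rows, each an object with "dp": the shift along the world's x, y, z in mm, a list of three; "rotation": the turn, a rotation vector about the world's x, y, z in degrees, a list of three; "jaw": the gripper's target within -1 to 1 (shut at 1, half-way at 0, fully open at -1). A call has 1 to 8 rows; each row shifts and turns the commanded pose from where the row before left it; what a row does not reach is not made up. A row lasts 1/12 s, in which the tool goes at most 41.7 mm and 7.16 degrees, less where a joint would pass 70% of its speed; a pose out of reach is approached as far as the arm can. A call with a gripper value outside its range is refused whole. The fingers move at their own pace and stop on an object; "grip_force" is the grip in N (left out, the last holds). Time passes only in rows, so rows that do not move let the fingers close. It gives the time, the measured TCP pose, the force and the opening at its end, in the units of the state.
- sensors.get_state(): the state, without advancing time (a new reading comes with each control period).
- eyes.get_image(name): name is "scene" or "top"; returns the picture (384x512x3 uint8, red, green, blue); there is no depth.
- eyes.camera_params(name): a dict with "fov_y" (degrees; the focal length in pixels is half the picture's height over the tangent of half this angle, whatever the lens; pixels are square), "cx", "cy" (the principal point, pixels), "dist" ([k1, k2, p1, p2, k3] as OpenCV has them; the pictures are not rectified), "extrinsics" (4x4, takes a point from camera to world coordinates). Camera axes: x right, y up, looking along -z (the intrinsics and any distortion apply to the point x, -y, -z); pixel columns grow to the right and rows downward; lengths in m; the calibration is good to about 2 mm. A picture is of the moment at which its call begins. camera_params takes no time and is no camera call.
- ctrl.job_done(): hands the job in, once; it reports no verdict.
Trained networks look in the newest picture that a camera, given by its name, has taken for a name from the list of things; names that differ only in an ending like _2 or _b are one class to them, and where a whole thing is asked for, a point or a joint stands for the part that bears it (a point fixed in the world has none). Each returns a list of dicts, best first, with "confidence" (0 to 1); they miss things now and then, are a little off and sometimes report something else, mostly with a low value. They report only what shows in the picture. A call takes as long as a camera call.
- models.boxes_of(label, camera): "position" ([x, y, z] in m, in the coordinates of the camera as it stood for that picture, good to about 4 mm: the middle of the surface that is visible of it).
The state is a dict: "time": time; "q": joint angles; "joint_vel": joint speeds; "joint_torque": joint torques, N m; "ee_pos": TCP position; "eef_rot": TCP orientation; "ft_force": force on the tool from outside, world axes, zero at the start; "wrist_torque": the same for the moment, N m; "gripper_width": finger opening in m.
Only numpy, scipy, OpenCV 4.12 (cv2) and the standard library are available. Lean on these libraries where they do the work, as an engineer would, in place of code of your own. Each camera call takes 0.05 s, during which the arm holds its last target.

## Working session

There is one attempt and no reset: what is moved stays moved. The work goes in short steps, Python scripts to look and compute and a tool call to move; the robot and the scene stay as the last step left them, time stands still between calls to the robot, and variables do not carry over. Pictures are saved under pics/ and viewed, and the job is handed in when it is done.

Besides the shell and the picture viewer there is one more tool, called as name([rows], argument=value, ...), one row to a line, values as JSON. apply_moves: Moves the arm, as the interface text tells. Its arguments: {"type":"object","properties":{"plan":{"type":"array","items":{"type":"object","properties":{"dp":{"type":"array","items":{"type":"number"}},"rotation":{"type":"array","items":{"type":"number"}},"jaw":{"type":"number"}}}},"grip_force":{"type":"number"}},"required":["plan"]}

```bash
mkdir -p pics
cat > h.py <<'E'
import numpy as np, cv2
from rig import sensors, eyes, ctrl, models
def cam(n):
    p=eyes.camera_params(n); f=192/np.tan(np.radians(p['fov_y'])/2)
    K=np.array([[f,0,p['cx']],[0,f,p['cy']],[0,0,1.]]); return K,np.array(p['dist'],float),np.array(p['extrinsics'])
def w2c(n,P):
    K,d,T=cam(n); Q=(np.linalg.inv(T)@np.c_[np.atleast_2d(P),np.ones(len(np.atleast_2d(P)))].T).T[:,:3]*[1,-1,-1]
    return cv2.projectPoints(Q,np.zeros(3),np.zeros(3),K,d)[0][:,0]
def ray(n,uv):
    K,d,T=cam(n); x=cv2.undistortPoints(np.array(uv,float).reshape(-1,1,2),K,d)[:,0]
    D=np.c_[x[:,0],-x[:,1],-np.ones(len(x))]@T[:3,:3].T
    return T[:3,3],D
def at_z(n,uv,z):
    o,D=ray(n,uv); return o+D*((z-o[2])/D[:,2])[:,None]
def snap(n,name):
    im=eyes.get_image(n); cv2.imwrite(f'pics/{name}.png',im[:,:,::-1]); return im
def boxes(l,c):
    T=cam(c)[2]
    return [(round(b['confidence'],2),(T[:3,:3]@np.array(b['position'])+T[:3,3]).round(4)) for b in models.boxes_of(l,c)]
E
python3 - <<'E'
from h import *
for n in ['scene','top']:
    snap(n,n+'0'); K,d,T=cam(n); print(n,K[0,0],K[:2,2],d,T.round(4).tolist())
    for l in ['station','orange_plate','blue_plate','nest_key','orange_plate_key','blue_plate_key','low_ledge','low_fence','high_ledge','high_fence','pill_pot','oil_bottle','sample_vial','round_dish']:
        print(l,boxes(l,n)[:2])
s=sensors.get_state();print(s)
E
```

```text
scene 355.5360215594295 [256.99234413 192.39803709] [-0.07269918  0.          0.          0.          0.        ] [[0.9907, 0.0801, -0.1103, 0.3607], [-0.1363, 0.5935, -0.7932, -0.9489], [0.0019, 0.8008, 0.5989, 0.6962], [0.0, 0.0, 0.0, 1.0]]
station [(0.65, array([ 0.4964, -0.3201,  0.0191]))]
orange_plate [(0.72, array([ 0.4214, -0.296 ,  0.0469]))]
blue_plate [(0.81, array([ 0.5113, -0.4131,  0.0578]))]
nest_key [(0.9, array([ 0.5034, -0.3234,  0.0169]))]
orange_plate_key [(0.68, array([ 0.4213, -0.3009,  0.0432]))]
blue_plate_key [(0.86, array([ 0.5113, -0.4124,  0.0574]))]
low_ledge [(0.62, array([ 0.5018, -0.323 ,  0.0205])), (0.5, array([ 0.6286, -0.3785,  0.0462]))]
low_fence [(0.82, array([ 0.4995, -0.3191,  0.0177]))]
high_ledge [(0.61, array([ 0.4986, -0.3234,  0.0178]))]
high_fence [(0.88, array([ 0.5021, -0.3209,  0.0226]))]
pill_pot [(0.71, array([ 0.6275, -0.3753,  0.0463])), (0.3, array([ 0.5133, -0.4089,  0.0577]))]
oil_bottle [(0.53, array([ 0.4937, -0.5634,  0.0382]))]
sample_vial [(0.71, array([ 0.6277, -0.3759,  0.049 ])), (0.67, array([ 0.3193, -0.4536,  0.0416]
[... 1202 characters left out ...]
0.271 , 0.0053]))]
{'time': 1.5, 'q': array([-1.36818725,  0.41111616, -0.01269184,  1.59618745,  0.00559998,
        1.13428786, -0.0821812 ]), 'joint_vel': array([-0.00115637, -0.00279944, -0.00143632,  0.00019751,  0.00030982,
        0.0009651 ,  0.00066786]), 'joint_torque': array([-9.91562365e-05, -6.00404406e+01,  6.81151226e-01, -2.99737519e+01,
        1.39584785e-02,  1.99597649e-03,  2.38914573e-06]), 'ee_pos': array([0.16721257, 0.60223015, 0.2422926 ]), 'eef_rot': array([4.24054524e-01, 3.11283649e+00, 5.73018229e-05]), 'ft_force': array([-0.33359191, -1.3194157 , -0.01562464]), 'wrist_torque': array([-0.05206347,  0.00344779,  0.0090146 ]), 'gripper_width': 0.08554712564118233}
```

View pictures.

View pics/scene0.png

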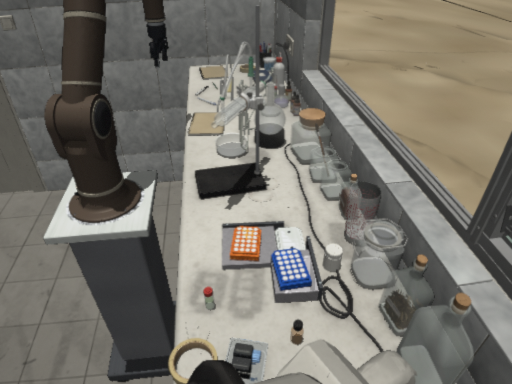

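View pics/top0.png

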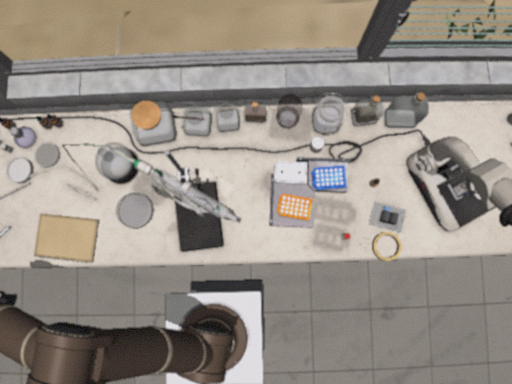

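Run:
```python
import cv2
a=cv2.imread('pics/scene0.png')[140:330,200:420]; cv2.imwrite('pics/sc.png',cv2.resize(a,None,fx=3.5,fy=3,interpolation=2)[:600,:800])
a=cv2.imread('pics/top0.png')[60:220,220:420]; cv2.imwrite('pics/tc.png',cv2.resize(a,None,fx=3.7,fy=3.7,interpolation=2))
```

```text
(no output)
```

View pics/sc.png

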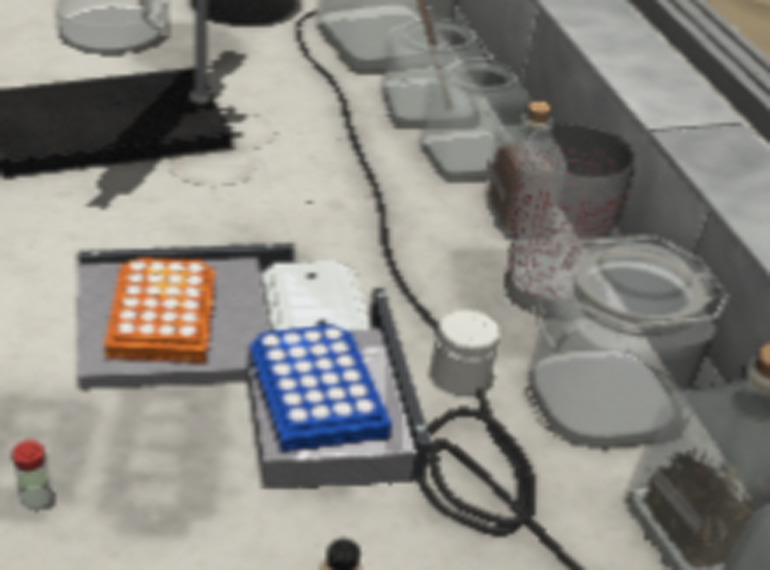

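View pics/tc.png

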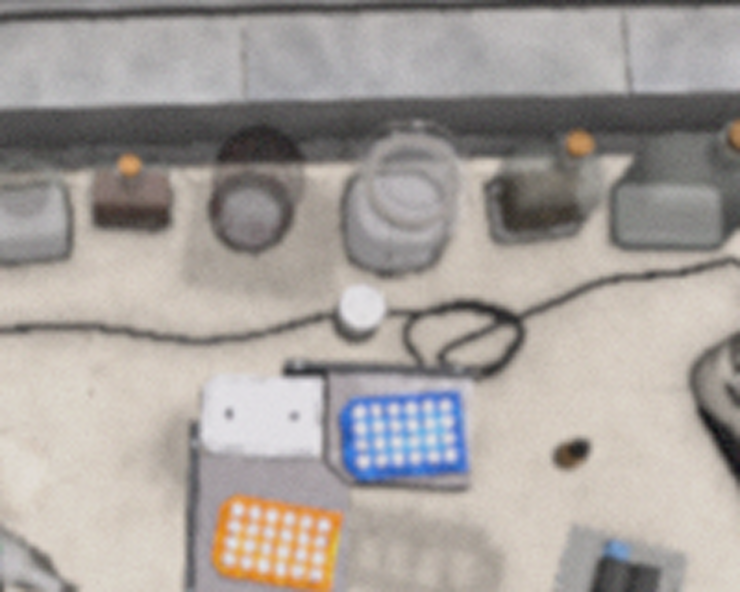

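```bash
cat > fit.py <<'E'
from h import *
from scipy.optimize import minimize
fp=np.array([[-37,-55],[37,-55],[37,43],[25,55],[-25,55],[-37,43]],float)
rp=np.array([[-31,-49],[31,-49],[31,39.5],[21.5,49],[-21.5,49],[-31,39.5]],float)
V=np.r_[np.c_[fp,np.zeros(6)],np.c_[fp,18*np.ones(6)],np.c_[rp,23*np.ones(6)]]/1000
def tf(p,P):
    x,y,z,a=p; c,s=np.cos(a),np.sin(a); return P@np.array([[c,-s,0],[s,c,0],[0,0,1]]).T+[x,y,z]
S=8
def sil(n,p,roi):
    uv=(w2c(n,tf(p,V))-roi[:2]+.5)*S-.5; m=np.zeros((roi[3]*S,roi[2]*S),np.uint8)
    cv2.fillConvexPoly(m,cv2.convexHull((uv).astype(np.float32)).round().astype(np.int32),1)
    return cv2.resize(m.astype(np.float32),(roi[2],roi[3]),interpolation=cv2.INTER_AREA)
def mask(n,im,p,col,r=40):
    c=w2c(n,[p[:3]])[0].astype(int); roi=np.array([max(c[0]-r,0),max(c[1]-r,0),2*r,2*r])
    a=im[roi[1]:roi[1]+2*r,roi[0]:roi[0]+2*r]
    h=cv2.cvtColor(a,cv2.COLOR_RGB2HSV).astype(int)
    if col=='orange': m=(h[...,0]>4)&(h[...,0]<25)&(h[...,1]>110)&(h[...,2]>70)
    else: m=(h[...,0]>100)&(h[...,0]<130)&(h[...,1]>110)
    m=cv2.morphologyEx(m.astype(np.uint8),cv2.MORPH_CLOSE,np.ones((5,5)))
    k,l,st,_=cv2.connectedComponentsWithStats(m); m=(l==1+st[1:,4].argmax()).astype(np.float32)
    return roi,m
def fit(ims,p0,col,free_z=False):
    ms={n:mask(n,ims[n],p0,col) for n in ims}
    def cost(q):
        p=[q[0],q[1],q[3] if free_z else p0[2],q[2]]; c=0
        for n in ms: roi,m=ms[n]; c+=np.abs(sil(n,p,roi)-m).sum()/m.sum()
        return c
    best=None
    for a in ([p0[3]] if abs(p0[3])>1e-9 else [-.2,-.1,0,.1,.2]):
        x0=[p0[0],p0[1],a]+([p0[2]] if free_z else [])
        sim=np.array([x0]+[np.array(x0)+d for d in np.diag([.01,.01,.08,.006])[:len(x0),:len(x0)]])
        r=minimize(cost,x0,method='Nelder-Mead',options=dict(initial_simplex=sim,xatol=1e-5,fatol=1e-5,maxiter=400))
        if best is None or r.fun<best.fun: best=r
    return best.x.round(4),round(best.fun,4)
E
python3 - <<'E'
from fit import *
ims={n:cv2.imread(f'pics/{n}0.png')[:,:,::-1].copy() for n in ['scene','top']}
for col,p0 in [('orange',[.425,-.285,.0185,0]),('blue',[.517,-.40,.0365,0])]:
    for k in [['scene'],['top'],['scene','top']]: print(col,k,fit({n:ims[n] for n in k},p0,col))
    print('freez',fit(ims,p0,col,True))
E
```

```text
orange ['scene'] (array([ 0.4249, -0.2765, -0.2   ]), np.float64(0.0384))
orange ['top'] (array([ 0.4256, -0.2777, -0.2003]), np.float64(0.0487))
orange ['scene', 'top'] (array([ 0.4251, -0.2769, -0.2023]), np.float64(0.0978))Traceback (most recent call last):
  File "<stdin>", line 5, in <module>
  File "fit.py", line 32, in fit
    r=minimize(cost,x0,method='Nelder-Mead',options=dict(initial_simplex=sim,xatol=1e-5,fatol=1e-5,maxiter=400))
    res = _minimize_neldermead(fun, x0, args, callback, bounds=bounds,
                               **options)
    fxe = func(xe)
    fx = function(np.copy(x), *(wrapper_args + args))
  File "fit.py", line 26, in cost
    for n in ms: roi,m=ms[n]; c+=np.abs(sil(n,p,roi)-m).sum()/m.sum()
                                        ~~~^^^^^^^^^
  File "fit.py", line 10, in sil
    uv=(w2c(n,tf(p,V))-roi[:2]+.5)*S-.5; m=np.zeros((roi[3]*S,roi[2]*S),np.uint8)
        ~~~^^^^^^^^^^^
  File "h.py", line 7, in w2c
    K,d,T=cam(n); Q=(np.linalg.inv(T)@np.c_[np.atleast_2d(P),np.ones(len(np.atleast_2d(P)))].T).T[:,:3]*[1,-1,-1]
          ~~~^^^
  File "h.py", line 4, in cam
    p=eyes.camera_params(n); f=192/np.tan(np.radians(p['fov_y'])/2)
ValueError: time passes only in moves, steps and waits
```

```bash
sed -i 's/^def cam(n):/import functools\n@functools.lru_cache\ndef cam(n):/' h.py
python3 - <<'E'
from fit import *
ims={n:cv2.imread(f'pics/{n}0.png')[:,:,::-1].copy() for n in ['scene','top']}
for col,p0 in [('orange',[.425,-.285,.0185,0]),('blue',[.517,-.40,.0365,0])]:
    for k in [['scene'],['top'],['scene','top']]: print(col,k,fit({n:ims[n] for n in k},p0,col))
    print('freez',fit(ims,p0,col,True))
print(ctrl.tips_ahead, sensors.get_state()['time'])
E
```

```text
orange ['scene'] (array([ 0.4249, -0.2765, -0.2   ]), np.float64(0.0384))
orange ['top'] (array([ 0.4256, -0.2777, -0.2003]), np.float64(0.0487))
orange ['scene', 'top'] (array([ 0.4251, -0.2769, -0.2023]), np.float64(0.0978))
freez (array([ 0.425 , -0.2775, -0.2032,  0.0195]), np.float64(0.09))
blue ['scene'] (array([ 0.518 , -0.3933,  0.0232]), np.float64(0.0811))
blue ['top'] (array([ 0.517 , -0.3948,  0.0713]), np.float64(0.0931))
blue ['scene', 'top'] (array([ 0.5177, -0.3941,  0.0533]), np.float64(0.1802))
freez (array([ 0.5172, -0.394 ,  0.0426,  0.035 ]), np.float64(0.1787))
0.011 1.5
```

```bash
cat > st.py <<'E'
from fit import *
def box(x0,x1,y0,y1,z): return [((x0,y0,z),(x1,y0,z)),((x1,y0,z),(x1,y1,z)),((x1,y1,z),(x0,y1,z)),((x0,y1,z),(x0,y0,z))]
SEG={'top':[((-185,-81,18.5),(-185,56,18.5)),((-185,-81,18.5),(-64,-81,18.5)),((-185,56,28.5),(-10,56,28.5)),
 ((37,43,12),(37,-15,12)),((25,55,12),(-25,55,12)),((37,43,12),(25,55,12)),
 ((38,-190,46.5),(38,-18,46.5)),((-62,-190,36.5),(38,-190,36.5)),((-62,-190,36.5),(-62,-78,36.5)),((-62,-78,36.5),(-42,-58,36.5)),((-42,-58,36.5),(38,-58,36.5)),((-40,-50,18.5),(-40,55,18.5))]}
SEG['scene']=[((-185,-81,18.5),(-185,56,18.5)),((-185,-81,18.5),(-64,-81,18.5)),((-185,56,28.5),(-10,56,28.5)),
 ((37,43,12),(37,-0,12)),((25,55,12),(-25,55,12)),
 ((38,-190,46.5),(38,-18,46.5)),((-62,-190,36.5),(38,-190,36.5)),((-62,-190,36.5),(-62,-78,36.5)),((-40,-40,18.5),(-40,55,18.5))]
def pts(segs,N=40):
    t=np.linspace(0,1,N)[:,None]; return np.concatenate([np.array(a)*(1-t)+np.array(b)*t for a,b in segs])/1000
if __name__=='__main__':
    G={}
    for n in ['scene','top']:
        im=cv2.imread(f'pics/{n}0.png').astype(np.float32); g=0
        for c in range(3):
            b=cv2.GaussianBlur(im[...,c],(0,0),.8); g=g+cv2.Sobel(b,5,1,0)**2+cv2.Sobel(b,5,0,1)**2
        G[n]=np.minimum(np.sqrt(g),150)
    def cost(q,ns,s):
        c=0
        for n in ns:
            uv=w2c(n,tf([q[0],q[1],0,q[2]],pts(SEG[n]))).astype(np.float32)
            g=cv2.GaussianBlur(G[n],(0,0),s) if s else G[n]
            c-=cv2.remap(g,uv[:,0][None],uv[:,1][None],1).mean()
        return c
    for ns in [['scene'],['top'],['scene','top']]:
        best=None
        for x in np.arange(.48,.57,.01):
          for y in np.arange(-.33,-.24,.01):
            for a in np.arange(-.3,.31,.1):
              c=cost((x,y,a),ns[-1:],2) if 0 else cost((x,y,a),ns,3)
              if best is None or c<best[0]: best=(c,(x,y,a))
        q=best[1]
        for s in [2,1,0]:
            sim=np.array([q]+[np.array(q)+d for d in np.diag([.006,.006,.04])])
            r=minimize(cost,q,args=(ns,s),method='Nelder-Mead',options=dict(initial_simplex=sim,xatol=1e-5,fatol=1e-4)); q=r.x
        print(ns,q.round(4),r.fun)
    from sys import argv
    for n in ['scene','top']:
        im=cv2.imread(f'pics/{n}0.png'); x0,y0,w,h,f=(205,205,130,105,6) if n=='scene' else (255,140,110,95,6)
        o=cv2.resize(im[y0:y0+h,x0:x0+w],None,fx=f,fy=f,interpolation=2)
        def dr(P,Q,col):
            uv=w2c(n,np.array([P,Q])); uv=((uv-[x0,y0]+.5)*f).astype(int); cv2.line(o,tuple(map(int,uv[0])),tuple(map(int,uv[1])),col,1)
        for a,b in SEG[n]:
            A,B=tf([q[0],q[1],0,q[2]],np.array([a,b])/1000); dr(A,B,(0,255,0))
        for p in [(.4251,-.2769,.0185,-.2023),(.5177,-.3941,.0365,.05)]:
            W=tf(p,V)
            for k in range(3):
                for i in range(6): dr(W[6*k+i],W[6*k+(i+1)%6],(255,0,255))
        cv2.imwrite(f'pics/ov_{n}.png',o)
E
python3 st.py
```

```text
['scene'] [ 0.5457 -0.273  -0.0926] -141.1191864013672
['top'] [ 0.5863 -0.2815 -0.1752] -125.04434967041016
['scene', 'top'] [ 0.5464 -0.2685 -0.0213] -251.68040466308594
```

Run:
```python
from st import *
print(at_z('top',[[291,172]],.017))
c=lambda u,v:(220+u/3.7-.5+.13,60+v/3.7-.5+.13)
# fence high top edge ends, low ledge left fence
print('hi fence',at_z('top',[c(290,367),c(470,370)],.0465)); print('low fence',at_z('top',[c(196,424),c(192,590)],.0285))
print('hi ledge bottom right',at_z('top',[c(466,487),c(350,487),c(326,462)],.0365))
e=lambda u,v:(200+u/3.5-.36,140+v/3-.33)
print('scene: lowledge corners',at_z('scene',[e(80,380),e(85,262)],.0185)); print('hl corners',at_z('scene',[e(262,462),e(415,455)],.0365))
```

```text
[[ 0.54453647 -0.27373105  0.017     ]]
hi fence [[ 0.58316199 -0.2967141   0.0465    ]
 [ 0.57595853 -0.45983731  0.0465    ]]
low fence [[ 0.53647221 -0.21064126  0.0285    ]
 [ 0.38520926 -0.20206024  0.0285    ]]
hi ledge bottom right [[ 0.470491   -0.45188027  0.0365    ]
 [ 0.4734391  -0.34706634  0.0365    ]
 [ 0.49684309 -0.32644837  0.0365    ]]
scene: lowledge corners [[ 0.35809239 -0.34525694  0.0185    ]
 [ 0.37091401 -0.20026083  0.0185    ]]
hl corners [[ 0.46930671 -0.45805064  0.0365    ]
 [ 0.56882921 -0.46563907  0.0365    ]]
```

View pics/ov_top.png

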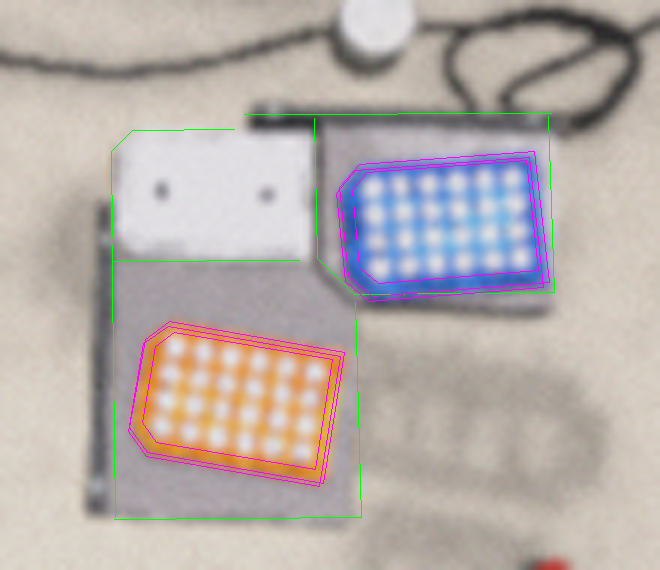

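View pics/ov_scene.png

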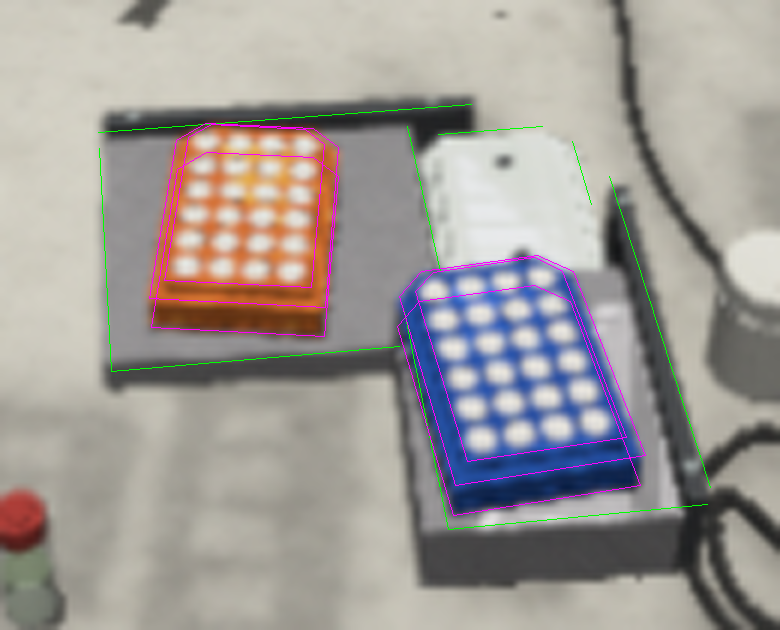

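Run:
```python
import cv2
for n,x0,y0,w,h,f,k in [('top',262,150,60,80,7,'a'),('top',300,152,60,50,12,'b'),('scene',218,215,80,65,9,'a'),('scene',265,220,60,85,7,'b')]:
    im=cv2.imread(f'pics/{n}0.png'); o=cv2.resize(im[y0:y0+h,x0:x0+w],None,fx=f,fy=f,interpolation=cv2.INTER_CUBIC)
    for i in range(0,w,10): cv2.putText(o,str(x0+i),(i*f,10),0,.35,(0,0,255)); cv2.line(o,(i*f,0),(i*f,h*f),(0,200,255) ,1) if i else 0
    for i in range(0,h,10): cv2.putText(o,str(y0+i),(0,i*f+10),0,.35,(0,0,255)); cv2.line(o,(0,i*f),(w*f,i*f),(0,200,255),1)
    cv2.imwrite(f'pics/z_{n}_{k}.png',o)
```

```text
(no output)
```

View pics/z_top_a.png

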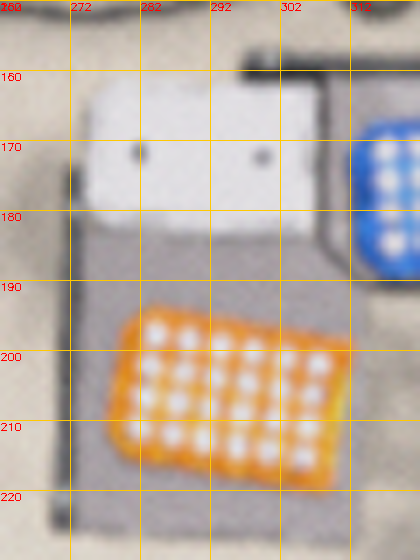

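View pics/z_top_b.png

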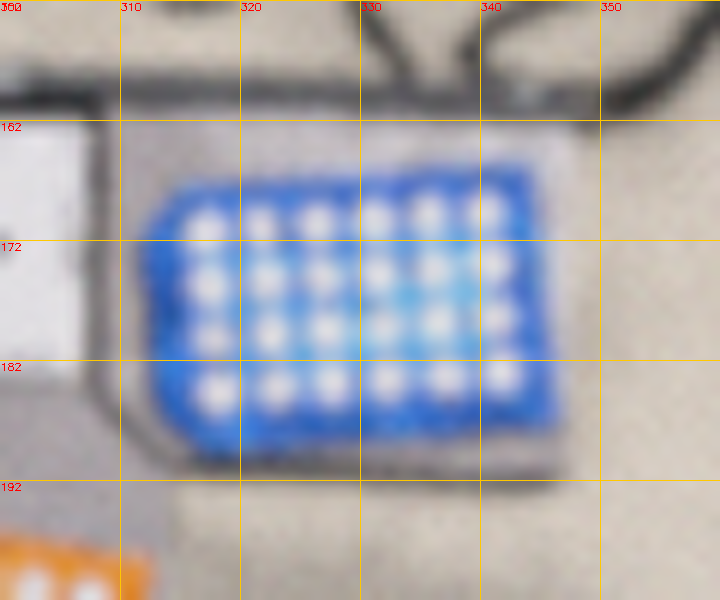

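View pics/z_scene_a.png

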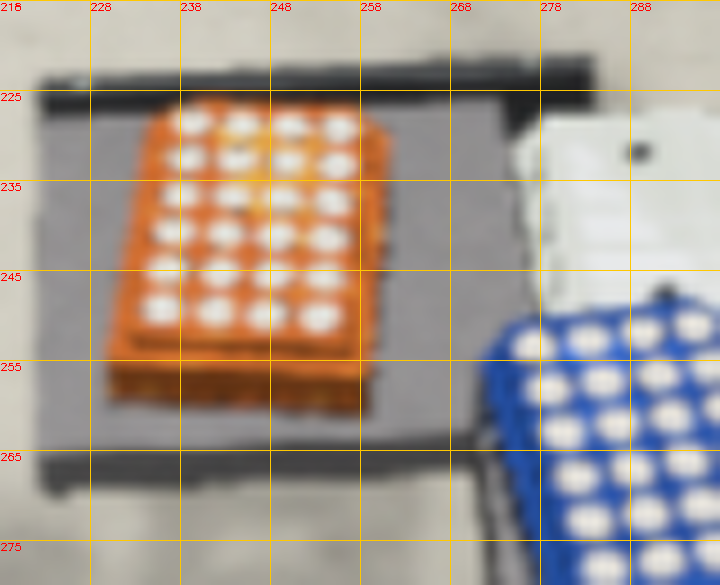

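View pics/z_scene_b.png

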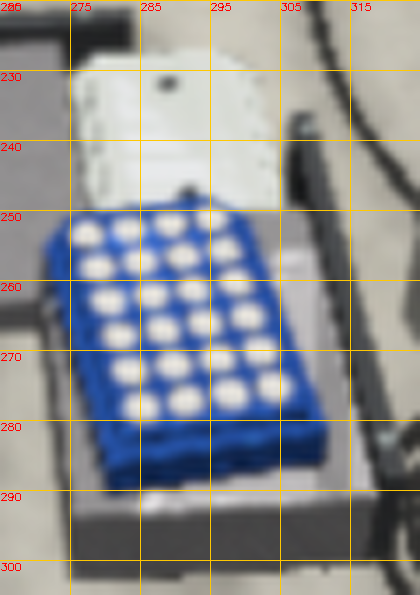

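```bash
cat > sf.py <<'E'
from st import *
from scipy.optimize import least_squares
Z={'ta':('top',262,150,7),'tb':('top',300,152,12),'sa':('scene',218,215,9),'sb':('scene',265,220,7)}
# zoom, points, station line axis ('x' const or 'y' const), value, z
L=[('ta',[(85,150),(85,200)],'y',55,12),('ta',[(130,80),(230,80)],'x',37,12),('ta',[(110,236),(300,236)],'x',-40,18.5),
('ta',[(70,531),(360,541)],'x',-185,18.5),('ta',[(83,220),(72,500)],'y',56,28.5),('ta',[(358,530),(365,350)],'y',-81,18.5),
('tb',[(130,107),(560,113)],'x',38,46.5),('tb',[(573,150),(563,450)],'y',-190,36.5),('tb',[(200,463),(540,472)],'x',-62,36.5),('tb',[(107,150),(100,370)],'y',-58,36.5),
('sa',[(50,461),(460,436)],'y',-81,18.5),('sa',[(38,450),(38,130)],'x',-185,18.5),('sa',[(60,91),(560,74)],'y',56,28.5),
('sb',[(80,519),(360,502)],'y',-190,36.5),('sb',[(305,170),(370,430)],'x',38,46.5),('sb',[(48,350),(68,505)],'x',-62,36.5)]
def res(q,cams=None):
    R=[]
    c,s=np.cos(q[2]),np.sin(q[2])
    for z,P,ax,v,h in L:
        n,x0,y0,f=Z[z]
        if cams and n not in cams: continue
        W=at_z(n,[(x0+(u+.5)/f-.5,y0+(w+.5)/f-.5) for u,w in P],h/1000)[:,:2]-q[:2]
        S=np.c_[c*W[:,0]+s*W[:,1],-s*W[:,0]+c*W[:,1]]*1000
        R+=list(S[:,0 if ax=='x' else 1]-v)
    return np.array(R)
if __name__=='__main__':
  for cams in [None,['top'],['scene']]:
    r=least_squares(res,[.54,-.27,-.04],args=(cams,),loss='soft_l1',f_scale=1.5,x_scale=[.01,.01,.1]); print(cams,r.x.round(4),res(r.x,cams).round(1))
E
python3 sf.py
```

```text
None [ 0.5457 -0.2717 -0.0701] [ 1.5  0.6 -0.3  1.7 -2.   1.9 -0.2  0.9  0.6  0.9  0.9 -0.2 -2.7  0.8
  0.3  2.1 -0.7  0.8 -0.7 -0.3 -3.8 -1.9  1.2 -0.3  1.6 -0.5 -1.6 -1.3
  0.2  0.1 -1.1 -1. ]
['top'] [ 0.5458 -0.271  -0.0684] [ 0.8 -0.  -0.3  1.7 -2.   1.7 -0.1  0.7  0.   0.5  0.6 -0.7 -2.8  0.4
 -0.4  1.6 -0.9  0.4 -1.4 -0.9]
['scene'] [ 0.5455 -0.2731 -0.0714] [-2.6 -0.6  1.4 -0.3  2.8  0.9 -0.3  0.1  0.3  0.4 -0.9 -0.7]
```

apply_moves([
  {"dp": [-10,-36,0],"jaw": 1},
  {"dp": [-10,-36,0],"jaw": 1},
  {"dp": [-10,-36,0],"jaw": 1},
  {"dp": [-10,-36,0],"jaw": 1},
  {"dp": [-10,-36,0],"jaw": 1},
  {"dp": [-10,-36,0],"jaw": 1},
  {"dp": [-10,-36,0],"jaw": 1},
  {"dp": [0,0,0],"jaw": 1},
], grip_force=40)

```text
invalid input
```

Run:
```python
from h import *
s=sensors.get_state();print(s['time'],s['q'].round(3),s['ee_pos'].round(4),s['eef_rot'].round(3),s['gripper_width'],s['ft_force'])
```

```text
1.5 [-1.368  0.411 -0.013  1.596  0.006  1.134 -0.082] [0.1672 0.6022 0.2423] [0.424 3.113 0.   ] 0.08554712564118233 [-0.33359191 -1.3194157  -0.01562464]
```

apply_moves([
  {"dp": [-10,-36,0],"rotation": [0,0,0],"jaw": 1},
  {"dp": [-10,-36,0],"rotation": [0,0,0],"jaw": 1},
  {"dp": [-10,-36,0],"rotation": [0,0,0],"jaw": 1},
  {"dp": [-10,-36,0],"rotation": [0,0,0],"jaw": 1},
  {"dp": [-10,-36,0],"rotation": [0,0,0],"jaw": 1},
  {"dp": [-10,-36,0],"rotation": [0,0,0],"jaw": 1},
  {"dp": [-10,-36,0],"rotation": [0,0,0],"jaw": 1},
  {"dp": [0,0,0],"rotation": [0,0,0],"jaw": 1},
], grip_force=40)

```text
time: 2.17
ee_pos: [0.096, 0.3439, 0.2417]
eef_rot: [0.424, 3.113, -0.006]
ft_force: [-0.3, -0.3, -0.5]
gripper_width: 0.0002
```

```bash
cat > s.py <<'E'
from h import *
from scipy.spatial.transform import Rotation as R
s=sensors.get_state();Y=R.from_rotvec(s['eef_rot']).as_matrix()
print(round(s['time'],2),s['q'].round(3),s['ee_pos'].round(4),'jawaz',np.arctan2(Y[1,1],Y[0,1]).round(3),'zax',Y[:,2].round(3),round(s['gripper_width'],4),s['ft_force'].round(1))
p=s['ee_pos'];q=(.5457,-.2717,-.0701);d=p[:2]-q[:2];c,k=np.cos(q[2]),np.sin(q[2])
print('station',(np.array([c*d[0]+k*d[1],-k*d[0]+c*d[1]])*1000).round(1),(p[2]*1000).round(1),'r',np.hypot(*p[:2]).round(3))
E
python3 s.py
```

```text
2.17 [-1.373 -0.055 -0.059  2.174 -0.004  1.027 -0.13 ] [0.096  0.3439 0.2417] jawaz 1.3 zax [-0.    -0.004 -1.   ] 0.0002 [-0.3 -0.3 -0.5]
station [-491.7  582.6] 241.7 r 0.357
```

apply_moves([
  {"dp": [-9,-33,-10],"rotation": [0,0,0],"jaw": 1},
  {"dp": [-9,-33,-10],"rotation": [0,0,0],"jaw": 1},
  {"dp": [-9,-33,-10],"rotation": [0,0,0],"jaw": 1},
  {"dp": [-9,-33,-10],"rotation": [0,0,0],"jaw": 1},
  {"dp": [0,0,0],"rotation": [0,0,0],"jaw": 1},
])

```text
time: 2.58
ee_pos: [0.0603, 0.2116, 0.1999]
eef_rot: [0.424, 3.112, -0.009]
ft_force: [0.0, -0.4, 0.2]
gripper_width: 0.0
```

```bash
python3 s.py
python3 - <<'E'
import numpy as np
r=220;a=np.radians(74.3-np.arange(0,17)*7);P=np.c_[r*np.cos(a),r*np.sin(a)];print(np.diff(P,axis=0).round(0).tolist())
from h import *
print(at_z('top',[(178,182),(216,180),(222,247),(180,250),(238,218)],0.0).round(3))
snap('scene','sc1')
E
```

```text
2.58 [-1.368 -0.289 -0.113  2.462 -0.039  0.973 -0.155] [0.0603 0.2116 0.1999] jawaz 1.3 zax [-0.    -0.006 -1.   ] 0.0 [ 0.  -0.4  0.2]
station [-518.1  448.1] 199.9 r 0.22
[[25.0, -9.0], [24.0, -12.0], [22.0, -15.0], [21.0, -17.0], [18.0, -20.0], [16.0, -22.0], [13.0, -24.0], [10.0, -25.0], [7.0, -26.0], [4.0, -27.0], [0.0, -27.0], [-3.0, -27.0], [-6.0, -26.0], [-9.0, -25.0], [-12.0, -24.0], [-15.0, -22.0]]
[[ 0.524  0.114  0.   ]
 [ 0.527 -0.017  0.   ]
 [ 0.298 -0.034  0.   ]
 [ 0.292  0.108  0.   ]
 [ 0.395 -0.09   0.   ]]
```

View pics/sc1.png

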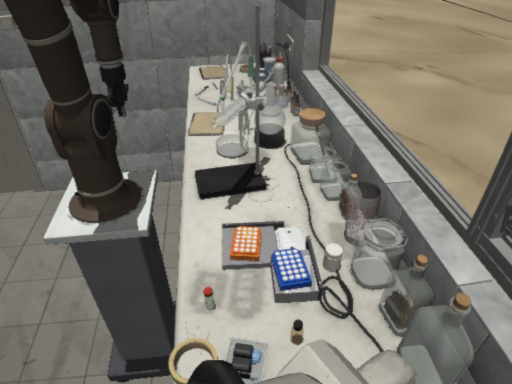

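apply_moves([
  {"dp": [25,-9,0],"rotation": [0,0,-7],"jaw": 1},
  {"dp": [24,-12,0],"rotation": [0,0,-7],"jaw": 1},
  {"dp": [22,-15,0],"rotation": [0,0,-7],"jaw": 1},
  {"dp": [21,-17,0],"rotation": [0,0,-7],"jaw": 1},
  {"dp": [18,-20,0],"rotation": [0,0,-7],"jaw": 1},
  {"dp": [16,-22,0],"rotation": [0,0,-7],"jaw": 1},
  {"dp": [13,-24,0],"rotation": [0,0,-7],"jaw": 1},
])

```text
time: 3.22
ee_pos: [0.2024, 0.0994, 0.2033]
eef_rot: [1.683, 2.652, 0.004]
ft_force: [0.2, 1.4, -0.0]
gripper_width: -0.0003
```

```bash
python3 s.py
```

```text
3.22 [-0.534 -0.288 -0.107  2.452 -0.037  0.974 -0.176] [0.2024 0.0994 0.2033] jawaz 0.44 zax [ 0.002  0.002 -1.   ] -0.0003 [ 0.2  1.4 -0. ]
station [-368.5  346.1] 203.3 r 0.225
```

apply_moves([
  {"dp": [9,-25,0],"rotation": [0,0,-7],"jaw": 1},
  {"dp": [6,-26,0],"rotation": [0,0,-7],"jaw": 1},
  {"dp": [3,-27,0],"rotation": [0,0,-7],"jaw": 1},
  {"dp": [0,-27,0],"rotation": [0,0,-7],"jaw": 1},
  {"dp": [-3,-27,0],"rotation": [0,0,-7],"jaw": 1},
  {"dp": [-6,-26,0],"rotation": [0,0,-7],"jaw": 1},
  {"dp": [-9,-25,0],"rotation": [0,0,-7],"jaw": 1},
  {"dp": [-12,-24,0],"rotation": [0,0,-7],"jaw": 1},
])

```text
time: 3.88
ee_pos: [0.1986, -0.0756, 0.1958]
eef_rot: [-2.592, -1.764, 0.006]
ft_force: [1.4, -0.8, 0.8]
gripper_width: -0.0001
```

```bash
python3 s.py
```

```text
3.88 [ 0.55  -0.291 -0.314  2.468 -0.11   0.962 -0.063] [ 0.1986 -0.0756  0.1958] jawaz -0.376 zax [-0.007  0.003 -1.   ] -0.0001 [ 1.4 -0.8  0.8]
station [-360.   171.3] 195.8 r 0.213
```

apply_moves([
  {"dp": [5,-37,0],"rotation": [0,0,0],"jaw": 0.1},
  {"dp": [5,-37,0],"rotation": [0,0,0],"jaw": 0.1},
  {"dp": [10,-35,0],"rotation": [0,0,3],"jaw": 0.1},
  {"dp": [30,-25,0],"rotation": [0,0,4],"jaw": 0.1},
  {"dp": [34,-22,0],"rotation": [0,0,4],"jaw": 0.1},
  {"dp": [34,-22,0],"rotation": [0,0,4],"jaw": 0.1},
  {"dp": [34,-22,0],"rotation": [0,0,4],"jaw": 0.1},
  {"dp": [0,0,0],"rotation": [0,0,0],"jaw": 0.1},
])

```text
time: 4.55
ee_pos: [0.3564, -0.2783, 0.1946]
eef_rot: [-2.256, -2.182, 0.008]
ft_force: [1.0, -0.7, 0.7]
gripper_width: 0.0385
```

```bash
python3 s.py; python3 -c "
from h import *; print(ctrl.tips_ahead)"
```

```text
4.55 [ 0.613  0.175 -0.068  2.049  0.021  0.921  0.5  ] [ 0.3564 -0.2783  0.1946] jawaz -0.033 zax [-0.006 -0.002 -1.   ] 0.0385 [ 1.  -0.7  0.7]
station [-188.4  -19.8] 194.6 r 0.452
0.011
```

apply_moves([
  {"dp": [20,-30,-20],"rotation": [0,0,-2],"jaw": 0.1},
  {"dp": [20,-30,-20],"rotation": [0,0,0],"jaw": 0.1},
  {"dp": [21,-30,-20],"rotation": [0,0,0],"jaw": 0.1},
  {"dp": [0,0,-35],"rotation": [0,0,0],"jaw": 0.1},
  {"dp": [0,0,-35],"rotation": [0,0,0],"jaw": 0.1},
  {"dp": [0,0,-20],"rotation": [0,0,0],"jaw": 0.1},
  {"dp": [0,0,0],"rotation": [0,0,0],"jaw": 0.1},
])

```text
time: 5.13
ee_pos: [0.4085, -0.3628, 0.0401]
eef_rot: [-2.291, -2.129, 0.013]
ft_force: [-0.7, 0.9, -0.6]
gripper_width: 0.0384
```

```bash
python3 s.py
python3 - <<'E'
from h import *
a=snap('scene','sc2'); cv2.imwrite('pics/sc2z.png',cv2.resize(a[150:320,190:360,::-1],None,fx=3.5,fy=3.5,interpolation=2))
E
```

```text
5.13 [ 0.656  0.545 -0.028  1.948  0.032  0.664  0.533] [ 0.4085 -0.3628  0.0401] jawaz -0.073 zax [-0.015  0.005 -1.   ] 0.0384 [-0.7  0.9 -0.6]
station [-130.5 -100.5] 40.1 r 0.546
```

View pics/sc2z.png

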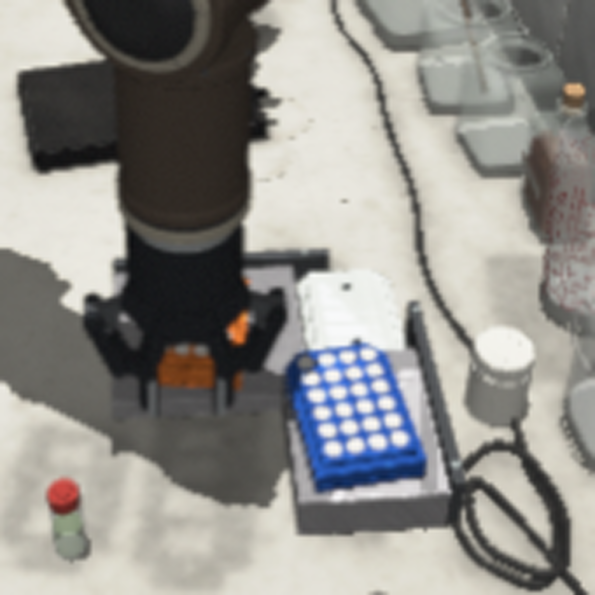

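apply_moves([
  {"dp": [0,0,-6],"rotation": [0,0,0],"jaw": 0.1},
  {"dp": [0.6,9,0],"rotation": [0,0,0],"jaw": 0.1},
  {"dp": [0.6,9,0],"rotation": [0,0,0],"jaw": 0.1},
  {"dp": [0.5,7,0],"rotation": [0,0,0],"jaw": 0.1},
  {"dp": [0.4,5,0],"rotation": [0,0,0],"jaw": 0.1},
  {"dp": [0.1,2,0],"rotation": [0,0,0],"jaw": 0.1},
  {"dp": [0,0,0],"rotation": [0,0,0],"jaw": 0.1},
])

```text
time: 5.77
ee_pos: [0.4132, -0.3321, 0.0399]
eef_rot: [-2.297, -2.136, 0.01]
ft_force: [0.7, -1.2, 1.1]
gripper_width: 0.0383
```

```bash
python3 s.py
python3 - <<'E'
from h import *
a=snap('scene','sc3'); cv2.imwrite('pics/sc3z.png',cv2.resize(a[190:320,210:340,::-1],None,fx=4.5,fy=4.5,interpolation=2))
a=snap('top','tp3'); cv2.imwrite('pics/tp3z.png',cv2.resize(a[140:240,250:370,::-1],None,fx=6,fy=6,interpolation=2))
E
```

```text
5.77 [ 0.605  0.521 -0.029  1.996  0.034  0.631  0.48 ] [ 0.4132 -0.3321  0.0399] jawaz -0.072 zax [-0.008 -0.001 -1.   ] 0.0383 [ 0.7 -1.2  1.1]
station [-127.9  -69.5] 39.9 r 0.53
```

View pics/sc3z.png

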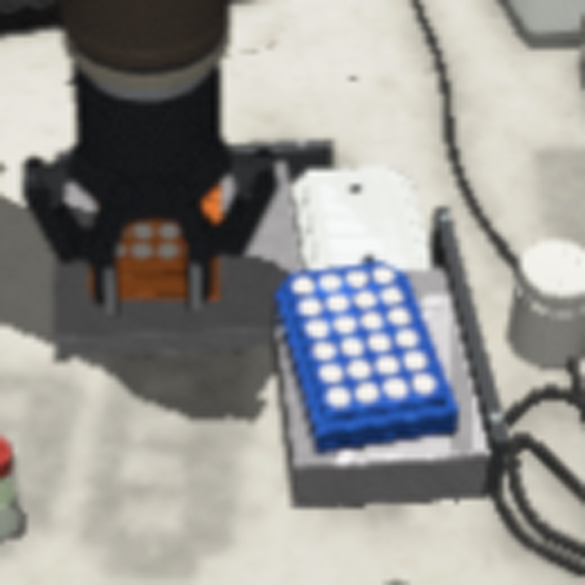

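View pics/tp3z.png

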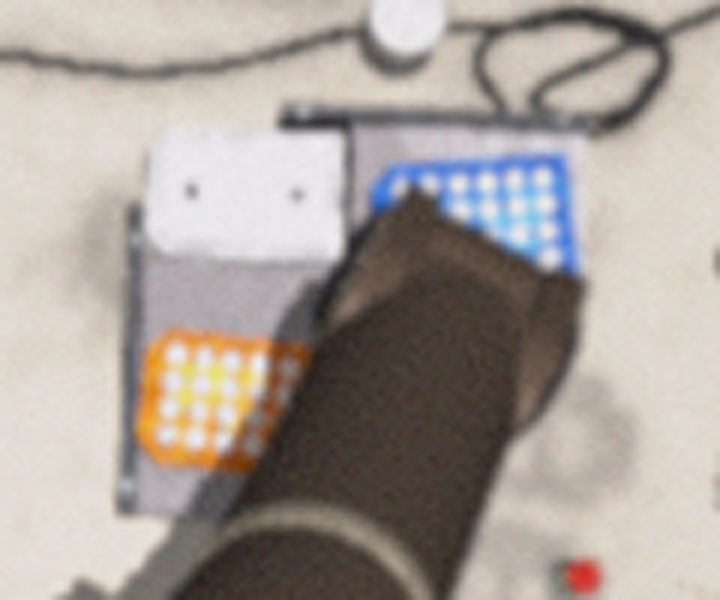

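Run:
```python
from h import *
o,D=ray('scene',[(234.2,258.6),(253.5,257)])
q=(.5457,-.2717,-.0701);c,k=np.cos(q[2]),np.sin(q[2])
for d in D:
  for ys in (-58.5,-80.5):
    # station y of point
    f=lambda t:(-k*(o[0]+d[0]*t-q[0])+c*(o[1]+d[1]*t-q[1]))*1000-ys
    t=-f(0)/(f(1)-f(0)); P=o+d*t; print(ys,P.round(4))
```

```text
-58.5 [ 0.3895 -0.3194  0.0143]
-80.5 [ 0.3885 -0.3414  0.0381]
-58.5 [ 0.4391 -0.3229  0.0169]
-80.5 [ 0.4363 -0.3447  0.0406]
```

apply_moves([
  {"dp": [0,-2,-4],"rotation": [0,0,0],"jaw": 0.1},
  {"dp": [0,0,-4],"rotation": [0,0,0],"jaw": 0.1},
  {"dp": [0.2,3,0],"rotation": [0,0,0],"jaw": 0.1},
  {"dp": [0.2,3,0],"rotation": [0,0,0],"jaw": 0.1},
  {"dp": [0,0,0],"rotation": [0,0,0],"jaw": 0.1},
  {"dp": [0,0,0],"rotation": [0,0,0],"jaw": 0.1},
])

```text
time: 6.37
ee_pos: [0.414, -0.3308, 0.0315]
eef_rot: [-2.302, -2.135, 0.011]
ft_force: [1.4, -9.7, -0.2]
gripper_width: 0.0385
```

```bash
python3 s.py
python3 - <<'E'
from h import *
a=snap('top','tp4'); cv2.imwrite('pics/tp4z.png',cv2.resize(a[165:235,260:330,::-1],None,fx=8,fy=8,interpolation=2))
E
```

```text
6.37 [ 0.6    0.534 -0.027  2.002  0.036  0.609  0.472] [ 0.414  -0.3308  0.0315] jawaz -0.075 zax [-0.006 -0.004 -1.   ] 0.0385 [ 1.4 -9.7 -0.2]
station [-127.2  -68.2] 31.5 r 0.53
```

View pics/tp4z.png

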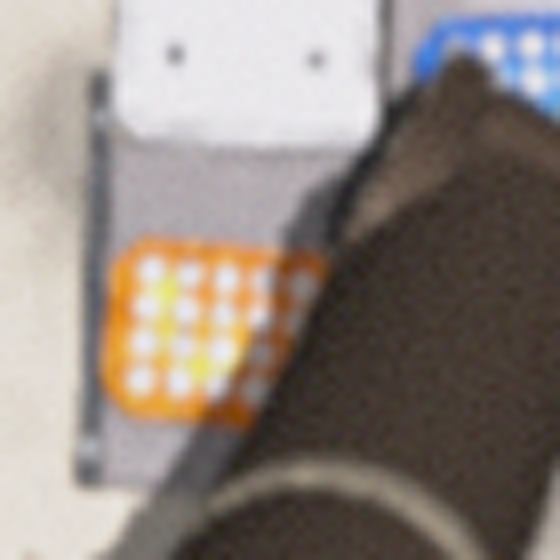

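apply_moves([
  {"dp": [-1,-15,0],"rotation": [0,0,0],"jaw": 0.1},
  {"dp": [0,0,35],"rotation": [0,0,0],"jaw": 0.1},
  {"dp": [0,0,30],"rotation": [0,0,-7],"jaw": 0.1},
  {"dp": [-10,16,0],"rotation": [0,0,-7],"jaw": 0.1},
  {"dp": [-10,18,0],"rotation": [0,0,-7],"jaw": 0.1},
  {"dp": [-10,18,0],"rotation": [0,0,-7],"jaw": 0.1},
  {"dp": [-10,18,0],"rotation": [0,0,-7],"jaw": 0.1},
  {"dp": [-10,18,0],"rotation": [0,0,-7],"jaw": 0.1},
])

```text
time: 7.08
ee_pos: [0.3606, -0.2542, 0.0956]
eef_rot: [-2.909, -1.159, 0.007]
ft_force: [0.9, 0.3, 0.4]
gripper_width: 0.0384
```

apply_moves([
  {"dp": [0,0,0],"rotation": [0,0,-7],"jaw": 0.1},
  {"dp": [0,0,0],"rotation": [0,0,-7],"jaw": 0.1},
  {"dp": [0,0,0],"rotation": [0,0,-7],"jaw": 0.1},
  {"dp": [0,0,0],"rotation": [0,0,-7],"jaw": 0.1},
  {"dp": [0,0,0],"rotation": [0,0,-7],"jaw": 0.1},
  {"dp": [0,0,0],"rotation": [0,0,-7],"jaw": 0.1},
  {"dp": [0,0,0],"rotation": [0,0,-6],"jaw": 0.1},
  {"dp": [0,0,0],"rotation": [0,0,0],"jaw": 0.1},
])

```text
time: 7.75
ee_pos: [0.3613, -0.2549, 0.0956]
eef_rot: [-3.129, 0.121, 0.002]
ft_force: [-0.3, -0.5, 0.1]
gripper_width: 0.0382
```

```bash
python3 s.py
python3 - <<'E'
from fit import *
ims={n:snap(n,n+'5') for n in ['top','scene']}
a=ims['top']; cv2.imwrite('pics/tp5z.png',cv2.resize(a[145:235,255:365,::-1],None,fx=6,fy=6,interpolation=2))
a=ims['scene']; cv2.imwrite('pics/sc5z.png',cv2.resize(a[190:320,210:340,::-1],None,fx=4.5,fy=4.5,interpolation=2))
E
```

```text
7.75 [ 0.242  0.319  0.321  2.185 -0.174  0.667 -0.962] [ 0.3613 -0.2549  0.0956] jawaz -1.648 zax [-0.001  0.01  -1.   ] 0.0382 [-0.3 -0.5  0.1]
station [-185.1    3.9] 95.6 r 0.442
```

View pics/tp5z.png

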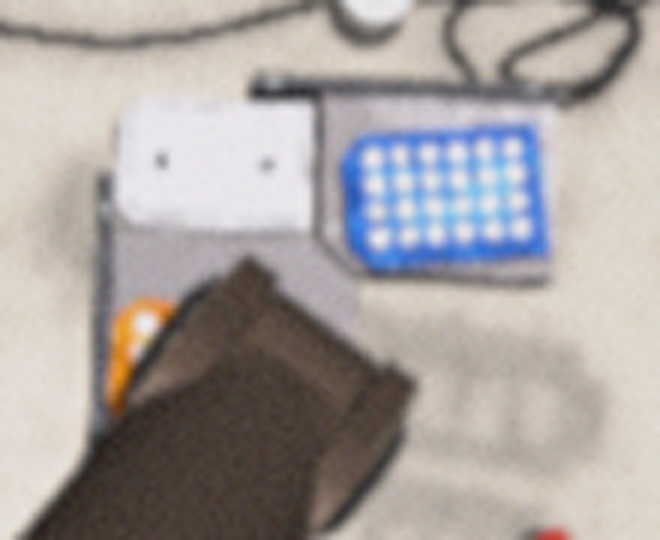

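View pics/sc5z.png

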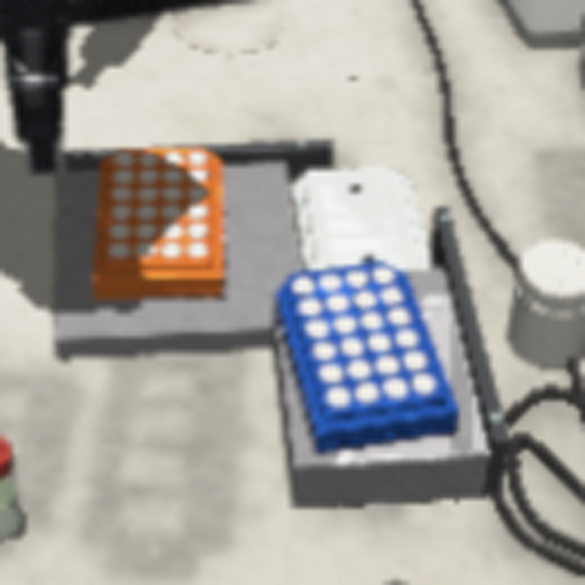

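apply_moves([
  {"dp": [0,0,-32],"rotation": [0,0,0],"jaw": 0.1},
  {"dp": [0,0,-32],"rotation": [0,0,0],"jaw": 0.1},
  {"dp": [8,-0.5,0],"rotation": [0,0,0],"jaw": 0.1},
  {"dp": [8,-0.5,0],"rotation": [0,0,0],"jaw": 0.1},
  {"dp": [10,-0.6,0],"rotation": [0,0,0],"jaw": 0.1},
  {"dp": [10,-0.6,0],"rotation": [0,0,0],"jaw": 0.1},
  {"dp": [10,-0.6,0],"rotation": [0,0,0],"jaw": 0.1},
  {"dp": [0,0,0],"rotation": [0,0,0],"jaw": 0.1},
])

```text
time: 8.52
ee_pos: [0.4108, -0.2577, 0.0325]
eef_rot: [-3.131, 0.11, -0.004]
ft_force: [0.5, -0.7, 0.0]
gripper_width: 0.0386
```

```bash
python3 s.py
python3 - <<'E'
from fit import *
im=cv2.imread('pics/scene5.png')[:,:,::-1].copy()
print('before',fit({'scene':im},[.425,-.268,.0185,-.07],'orange'))
a=snap('scene','scene6'); 
print('after',fit({'scene':a},[.455,-.268,.0185,-.07],'orange'))
cv2.imwrite('pics/sc6z.png',cv2.resize(a[190:320,210:340,::-1],None,fx=4.5,fy=4.5,interpolation=2))
E
```

```text
8.52 [ 0.255  0.491  0.267  2.125 -0.255  0.557 -0.932] [ 0.4108 -0.2577  0.0325] jawaz -1.641 zax [ 0.003  0.009 -1.   ] 0.0386 [ 0.5 -0.7  0. ]
station [-135.5    4.5] 32.5 r 0.485
before (array([ 0.4238, -0.2637, -0.1122]), np.float64(0.0564))
after (array([ 0.4594, -0.2654, -0.101 ]), np.float64(0.0707))
```

View pics/sc6z.png

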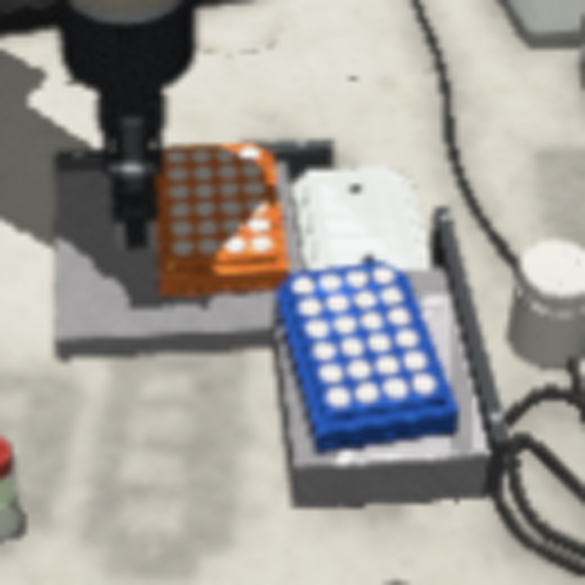

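apply_moves([
  {"dp": [10,-0.6,0],"rotation": [0,0,0],"jaw": 0.1},
  {"dp": [10,-0.6,0],"rotation": [0,0,0],"jaw": 0.1},
  {"dp": [10,-0.6,0],"rotation": [0,0,0],"jaw": 0.1},
  {"dp": [10,-0.6,0],"rotation": [0,0,0],"jaw": 0.1},
  {"dp": [10,-0.6,0],"rotation": [0,0,0],"jaw": 0.1},
  {"dp": [10,-0.6,0],"rotation": [0,0,0],"jaw": 0.1},
  {"dp": [10,-0.6,0],"rotation": [0,0,0],"jaw": 0.1},
  {"dp": [0,0,0],"rotation": [0,0,0],"jaw": 0.1},
])

```text
time: 9.23
ee_pos: [0.4807, -0.2617, 0.032]
eef_rot: [-3.13, 0.112, -0.004]
ft_force: [0.4, -1.2, 1.0]
gripper_width: 0.038
```

```bash
python3 s.py
python3 - <<'E'
from fit import *
a=snap('scene','scene7'); b=snap('top','top7')
cv2.imwrite('pics/sc7z.png',cv2.resize(a[190:320,210:340,::-1],None,fx=4.5,fy=4.5,interpolation=2))
cv2.imwrite('pics/tp7z.png',cv2.resize(b[145:235,255:365,::-1],None,fx=6,fy=6,interpolation=2))
E
```

```text
9.23 [ 0.21   0.566  0.271  1.976 -0.261  0.634 -0.99 ] [ 0.4807 -0.2617  0.032 ] jawaz -1.642 zax [ 0.003  0.009 -1.   ] 0.038 [ 0.4 -1.2  1. ]
station [-65.6   5.4] 32.0 r 0.547
```

View pics/sc7z.png

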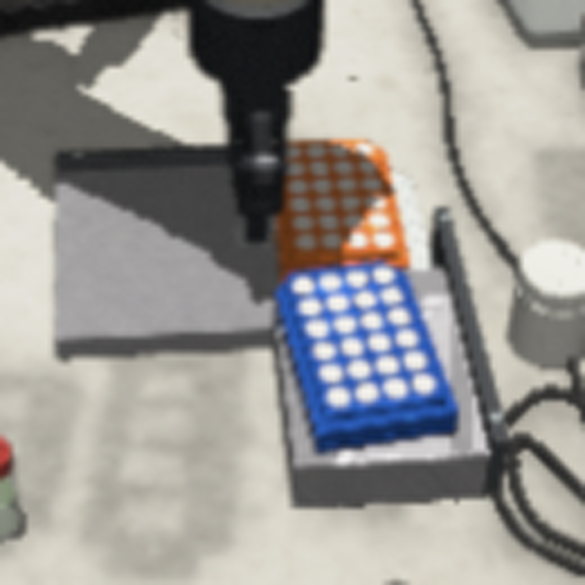

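View pics/tp7z.png

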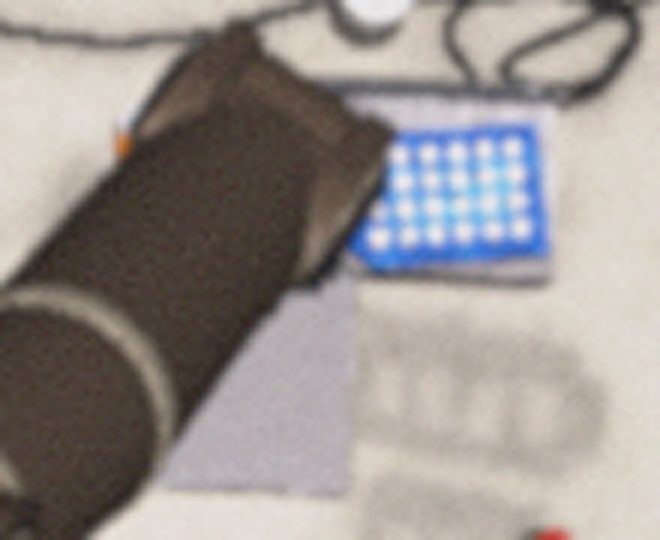

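apply_moves([
  {"dp": [6,-0.4,-1],"rotation": [0,0,0],"jaw": 0.1},
  {"dp": [4,-0.3,0],"rotation": [0,0,0],"jaw": 0.1},
  {"dp": [3,-0.2,0],"rotation": [0,0,0],"jaw": 0.1},
  {"dp": [1,0,0],"rotation": [0,0,0],"jaw": 0.1},
  {"dp": [1,0,0],"rotation": [0,0,0],"jaw": 0.1},
  {"dp": [0,0,0],"rotation": [0,0,0],"jaw": 0.1},
])

```text
time: 9.83
ee_pos: [0.4927, -0.2629, 0.0309]
eef_rot: [-3.13, 0.115, -0.0]
ft_force: [-0.4, -1.0, 0.2]
gripper_width: 0.0384
```

```bash
python3 s.py
python3 - <<'E'
from fit import *
a=snap('scene','scene8')
cv2.imwrite('pics/sc8z.png',cv2.resize(a[190:320,210:340,::-1],None,fx=4.5,fy=4.5,interpolation=2))
E
```

```text
9.83 [ 0.204  0.583  0.272  1.947 -0.262  0.649 -1.   ] [ 0.4927 -0.2629  0.0309] jawaz -1.644 zax [ 0.    0.01 -1.  ] 0.0384 [-0.4 -1.   0.2]
station [-53.5   5.1] 30.9 r 0.558
```

View pics/sc8z.png

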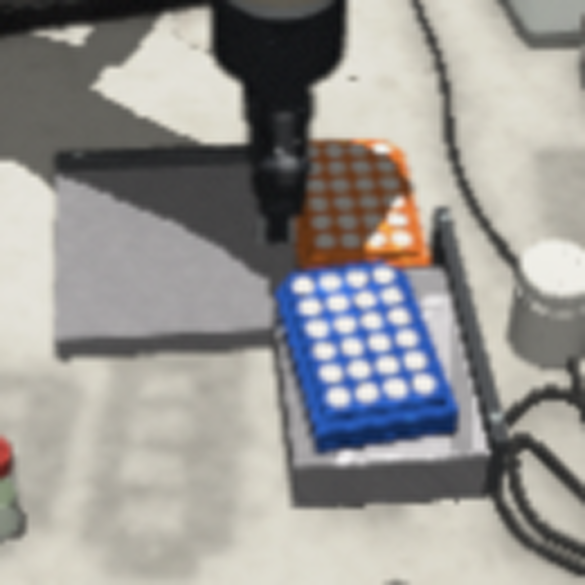

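apply_moves([
  {"dp": [1,0,0],"rotation": [0,0,0],"jaw": 0.1},
  {"dp": [1,0,0],"rotation": [0,0,0],"jaw": 0.1},
  {"dp": [1,-0.2,0],"rotation": [0,0,0],"jaw": 0.1},
  {"dp": [0.5,0,0],"rotation": [0,0,0],"jaw": 0.1},
  {"dp": [0,0,0],"rotation": [0,0,0],"jaw": 0.1},
])

```text
time: 10.3
ee_pos: [0.4967, -0.2629, 0.031]
eef_rot: [-3.13, 0.114, -0.001]
ft_force: [0.4, 0.4, 0.1]
gripper_width: 0.0386
```

```bash
python3 s.py
python3 - <<'E'
from fit import *
a=snap('scene','scene9')
cv2.imwrite('pics/sc9z.png',cv2.resize(a[190:320,210:340,::-1],None,fx=4.5,fy=4.5,interpolation=2))
E
```

```text
10.3 [ 0.202  0.587  0.272  1.939 -0.262  0.653 -1.003] [ 0.4967 -0.2629  0.031 ] jawaz -1.644 zax [ 0.001  0.01  -1.   ] 0.0386 [0.4 0.4 0.1]
station [-49.5   5.3] 31.0 r 0.562
```

View pics/sc9z.png

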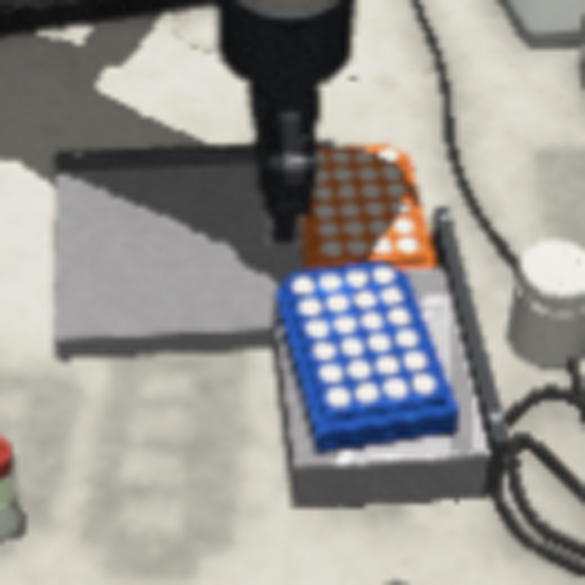

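apply_moves([
  {"dp": [1,0,0],"rotation": [0,0,0],"jaw": 0.1},
  {"dp": [1,0,0],"rotation": [0,0,0],"jaw": 0.1},
  {"dp": [0,0,0],"rotation": [0,0,0],"jaw": 0.1},
])

```text
time: 10.6
ee_pos: [0.4983, -0.263, 0.031]
eef_rot: [-3.13, 0.114, -0.0]
ft_force: [-0.7, -0.0, 1.1]
gripper_width: 0.0382
```

```bash
python3 s.py
```

```text
10.6 [ 0.201  0.589  0.272  1.935 -0.262  0.656 -1.004] [ 0.4983 -0.263   0.031 ] jawaz -1.644 zax [ 0.    0.01 -1.  ] 0.0382 [-0.7 -0.   1.1]
station [-47.9   5.4] 31.0 r 0.563
```

apply_moves([
  {"dp": [1,0,0],"rotation": [0,0,0],"jaw": 0.1},
  {"dp": [1,0,0],"rotation": [0,0,0],"jaw": 0.1},
  {"dp": [0,0,0],"rotation": [0,0,0],"jaw": 0.1},
])

```text
time: 10.85
ee_pos: [0.5001, -0.263, 0.0309]
eef_rot: [-3.13, 0.115, 0.001]
ft_force: [-2.1, 0.1, 1.4]
gripper_width: 0.0382
```

```bash
python3 s.py
```

```text
10.85 [ 0.2    0.591  0.272  1.93  -0.262  0.658 -1.006] [ 0.5001 -0.263   0.0309] jawaz -1.644 zax [-0.    0.01 -1.  ] 0.0382 [-2.1  0.1  1.4]
station [-46.1   5.5] 30.9 r 0.565
```

apply_moves([
  {"dp": [1,0,0],"rotation": [0,0,0],"jaw": 0.1},
  {"dp": [0,0,0],"rotation": [0,0,0],"jaw": 0.1},
])

```text
time: 11.02
ee_pos: [0.5001, -0.263, 0.0308]
eef_rot: [-3.129, 0.115, 0.003]
ft_force: [-4.6, 0.2, 4.0]
gripper_width: 0.0382
```

```bash
python3 s.py
```

```text
11.02 [ 0.2    0.592  0.273  1.929 -0.262  0.66  -1.007] [ 0.5001 -0.263   0.0308] jawaz -1.644 zax [-0.002  0.01  -1.   ] 0.0382 [-4.6  0.2  4. ]
station [-46.1   5.5] 30.8 r 0.565
```

apply_moves([
  {"dp": [-25,2,0],"rotation": [0,0,0],"jaw": 0.1},
  {"dp": [0,0,35],"rotation": [0,0,0],"jaw": 0.1},
  {"dp": [0,0,35],"rotation": [0,0,0],"jaw": 0.1},
  {"dp": [-5,-32,19],"rotation": [0,0,0],"jaw": 0.1},
  {"dp": [-7,-33,0],"rotation": [0,0,0],"jaw": 0.1},
  {"dp": [-7,-33,0],"rotation": [0,0,0],"jaw": 0.1},
  {"dp": [-7,-32,0],"rotation": [0,0,0],"jaw": 0.1},
  {"dp": [0,0,0],"rotation": [0,0,0],"jaw": 0.1},
])

```text
time: 11.68
ee_pos: [0.4476, -0.3987, 0.1209]
eef_rot: [-3.135, 0.126, -0.002]
ft_force: [-0.2, -0.9, 0.5]
gripper_width: 0.0382
```

```bash
python3 s.py
python3 - <<'E'
from fit import *
a=snap('scene','scene10');b=snap('top','top10')
cv2.imwrite('pics/sc10z.png',cv2.resize(a[190:320,210:340,::-1],None,fx=4.5,fy=4.5,interpolation=2))
cv2.imwrite('pics/tp10z.png',cv2.resize(b[145:235,255:365,::-1],None,fx=6,fy=6,interpolation=2))
print(fit({'top':b},[.547,-.272,.012,-.07],'orange'),fit({'top':b},[.547,-.272,.012,-.07],'orange',True))
E
```

```text
11.68 [ 0.396  0.511  0.346  1.799 -0.224  0.871 -0.805] [ 0.4476 -0.3987  0.1209] jawaz -1.651 zax [ 0.001  0.004 -1.   ] 0.0382 [-0.2 -0.9  0.5]
station [ -88.9 -133.5] 120.9 r 0.599
(array([ 0.5477, -0.2706, -0.0667]), np.float64(0.0496)) (array([ 0.5472, -0.2702, -0.0673,  0.0145]), np.float64(0.049))
```

View pics/sc10z.png

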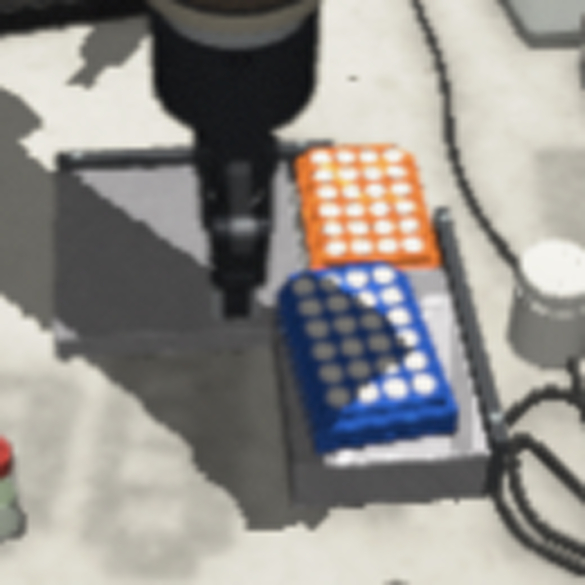

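View pics/tp10z.png

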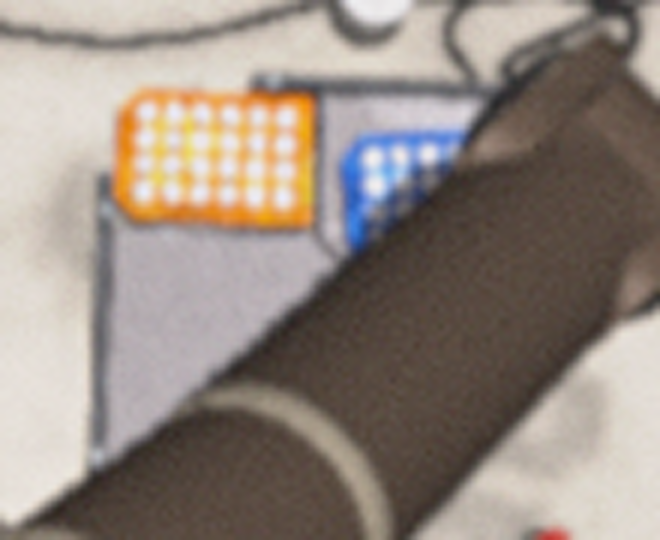

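apply_moves([
  {"dp": [0,4,-36],"rotation": [0,0,0],"jaw": 0.1},
  {"dp": [0,0,-36],"rotation": [0,0,0],"jaw": 0.1},
  {"dp": [8,-0.5,0],"rotation": [0,0,0],"jaw": 0.1},
  {"dp": [8,-0.5,0],"rotation": [0,0,0],"jaw": 0.1},
  {"dp": [8,-0.5,0],"rotation": [0,0,0],"jaw": 0.1},
  {"dp": [6,-0.4,0],"rotation": [0,0,0],"jaw": 0.1},
  {"dp": [0,0,0],"rotation": [0,0,0],"jaw": 0.1},
  {"dp": [0,0,0],"rotation": [0,0,0],"jaw": 0.1},
])

```text
time: 12.45
ee_pos: [0.4817, -0.3892, 0.0494]
eef_rot: [-3.131, 0.113, -0.004]
ft_force: [-0.3, -0.3, -0.3]
gripper_width: 0.0389
```

```bash
python3 s.py
python3 - <<'E'
from fit import *
a=snap('scene','scene11')
cv2.imwrite('pics/sc11z.png',cv2.resize(a[190:320,210:340,::-1],None,fx=4.5,fy=4.5,interpolation=2))
E
```

```text
12.45 [ 0.39   0.634  0.304  1.787 -0.272  0.764 -0.806] [ 0.4817 -0.3892  0.0494] jawaz -1.643 zax [ 0.003  0.008 -1.   ] 0.0389 [-0.3 -0.3 -0.3]
station [ -55.7 -121.7] 49.4 r 0.619
```

View pics/sc11z.png

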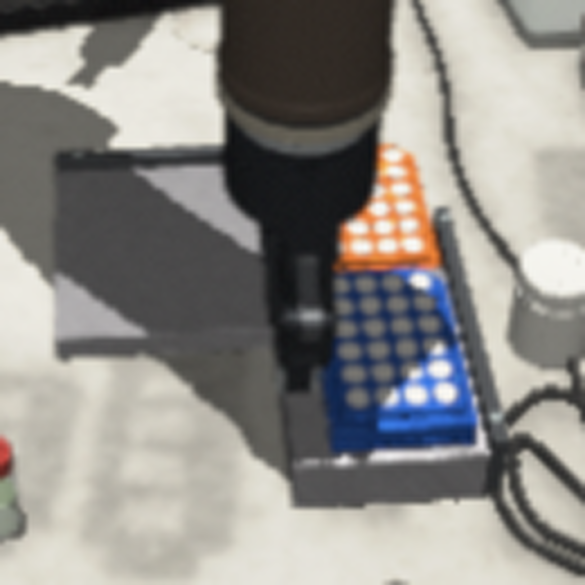

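apply_moves([
  {"dp": [4,-0.3,0],"rotation": [0,0,0],"jaw": 0.1},
  {"dp": [3,-0.2,0],"rotation": [0,0,0],"jaw": 0.1},
  {"dp": [2,-0.1,0],"rotation": [0,0,0],"jaw": 0.1},
  {"dp": [1,0,0],"rotation": [0,0,0],"jaw": 0.1},
  {"dp": [0,0,0],"rotation": [0,0,0],"jaw": 0.1},
])

```text
time: 12.92
ee_pos: [0.4904, -0.3896, 0.048]
eef_rot: [-3.13, 0.114, -0.0]
ft_force: [-0.6, 0.5, -0.0]
gripper_width: 0.0386
```

```bash
python3 s.py
```

```text
12.92 [ 0.384  0.647  0.304  1.767 -0.273  0.774 -0.816] [ 0.4904 -0.3896  0.048 ] jawaz -1.644 zax [ 0.001  0.01  -1.   ] 0.0386 [-0.6  0.5 -0. ]
station [ -46.9 -121.4] 48.0 r 0.626
```

apply_moves([
  {"dp": [1,0,0],"rotation": [0,0,0],"jaw": 0.1},
  {"dp": [1,0,0],"rotation": [0,0,0],"jaw": 0.1},
  {"dp": [1,0,0],"rotation": [0,0,0],"jaw": 0.1},
  {"dp": [0,0,0],"rotation": [0,0,0],"jaw": 0.1},
])

```text
time: 13.25
ee_pos: [0.4911, -0.3895, 0.0477]
eef_rot: [-3.129, 0.116, 0.005]
ft_force: [-8.0, 0.7, 5.4]
gripper_width: 0.0385
```

```bash
python3 s.py
python3 - <<'E'
from fit import *
a=snap('scene','scene12')
cv2.imwrite('pics/sc12z.png',cv2.resize(a[190:320,210:340,::-1],None,fx=4.5,fy=4.5,interpolation=2))
E
```

```text
13.25 [ 0.383  0.65   0.305  1.763 -0.272  0.779 -0.819] [ 0.4911 -0.3895  0.0477] jawaz -1.645 zax [-0.003  0.011 -1.   ] 0.0385 [-8.   0.7  5.4]
station [ -46.2 -121.4] 47.7 r 0.627
```

View pics/sc12z.png

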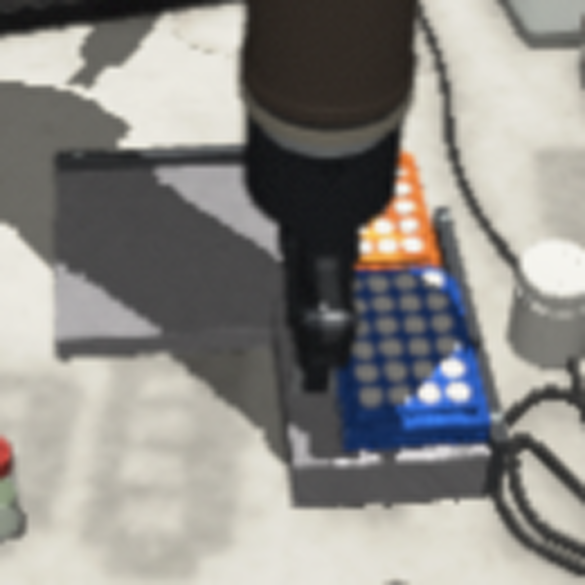

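apply_moves([
  {"dp": [-20,1,0],"rotation": [0,0,0],"jaw": 0.3},
  {"dp": [0,0,35],"rotation": [0,0,0],"jaw": 0.3},
  {"dp": [0,0,37],"rotation": [0,0,6],"jaw": 0.3},
  {"dp": [5,-19,0],"rotation": [0,0,7],"jaw": 0.3},
  {"dp": [5,-19,0],"rotation": [0,0,7],"jaw": 0.3},
  {"dp": [9,-19,0],"rotation": [0,0,7],"jaw": 0.3},
  {"dp": [18,-19,0],"rotation": [0,0,7],"jaw": 0.3},
  {"dp": [19,-19,0],"rotation": [0,0,7],"jaw": 0.3},
])

```text
time: 13.97
ee_pos: [0.5294, -0.4848, 0.1204]
eef_rot: [-2.97, -0.996, 0.004]
ft_force: [-0.0, 0.7, -0.2]
gripper_width: 0.0293
```

apply_moves([
  {"dp": [0,0,0],"rotation": [0,0,7],"jaw": 0.3},
  {"dp": [0,0,0],"rotation": [0,0,7],"jaw": 0.3},
  {"dp": [0,0,0],"rotation": [0,0,7],"jaw": 0.3},
  {"dp": [0,0,0],"rotation": [0,0,7],"jaw": 0.3},
  {"dp": [0,0,0],"rotation": [0,0,7],"jaw": 0.3},
  {"dp": [0,0,0],"rotation": [0,0,7],"jaw": 0.3},
  {"dp": [0,0,0],"rotation": [0,0,7],"jaw": 0.3},
  {"dp": [0,0,0],"rotation": [0,0,0],"jaw": 0.3},
])

```text
time: 14.63
ee_pos: [0.5294, -0.4835, 0.1198]
eef_rot: [-2.29, -2.14, 0.01]
ft_force: [-0.1, 0.1, -0.0]
gripper_width: 0.03
```

```bash
python3 s.py
python3 - <<'E'
from fit import *
a=snap('scene','scene13');b=snap('top','top13')
cv2.imwrite('pics/sc13z.png',cv2.resize(a[190:350,200:360,::-1],None,fx=3.7,fy=3.7,interpolation=2))
cv2.imwrite('pics/tp13z.png',cv2.resize(b[145:235,255:385,::-1],None,fx=6,fy=6,interpolation=2))
E
```

```text
14.63 [ 0.697  0.678 -0.043  1.451  0.038  1.02   0.576] [ 0.5294 -0.4835  0.1198] jawaz -0.068 zax [-0.009  0.001 -1.   ] 0.03 [-0.1  0.1 -0. ]
station [  -1.5 -212.4] 119.8 r 0.717
```

View pics/sc13z.png

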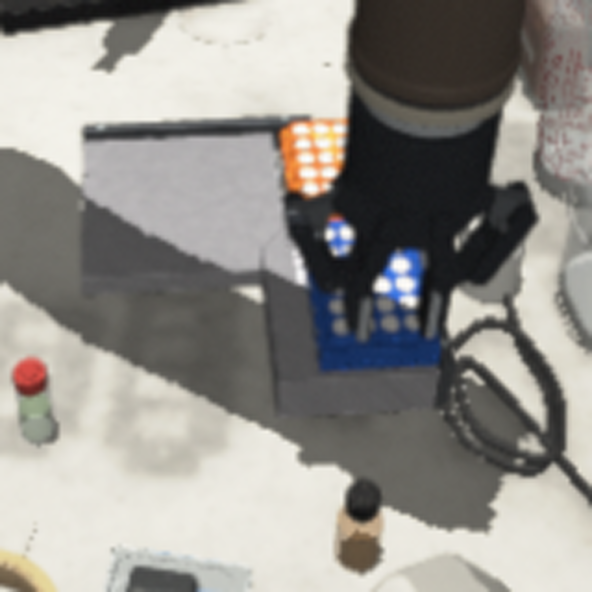

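View pics/tp13z.png

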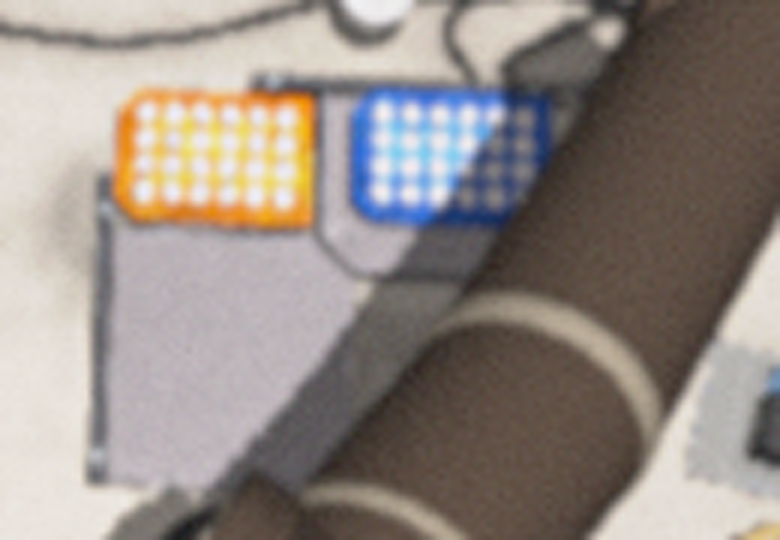

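apply_moves([
  {"dp": [-3,0,-36],"rotation": [0,0,0],"jaw": 0.3},
  {"dp": [0,0,-35],"rotation": [0,0,0],"jaw": 0.3},
  {"dp": [0.7,9,0],"rotation": [0,0,0],"jaw": 0.3},
  {"dp": [0.7,9,0],"rotation": [0,0,0],"jaw": 0.3},
  {"dp": [0.8,10,0],"rotation": [0,0,0],"jaw": 0.3},
  {"dp": [0.8,10,0],"rotation": [0,0,0],"jaw": 0.3},
  {"dp": [0,0,0],"rotation": [0,0,0],"jaw": 0.3},
])

```text
time: 15.32
ee_pos: [0.5312, -0.4421, 0.0504]
eef_rot: [-2.295, -2.136, 0.007]
ft_force: [0.4, 1.1, -0.3]
gripper_width: 0.0301
```

```bash
python3 s.py
python3 - <<'E'
from fit import *
a=snap('scene','scene14')
cv2.imwrite('pics/sc14z.png',cv2.resize(a[190:350,200:360,::-1],None,fx=3.7,fy=3.7,interpolation=2))
E
```

```text
15.32 [ 0.652  0.717 -0.045  1.567  0.043  0.866  0.518] [ 0.5312 -0.4421  0.0504] jawaz -0.072 zax [-0.008  0.002 -1.   ] 0.0301 [ 0.4  1.1 -0.3]
station [  -2.5 -171. ] 50.4 r 0.691
```

View pics/sc14z.png

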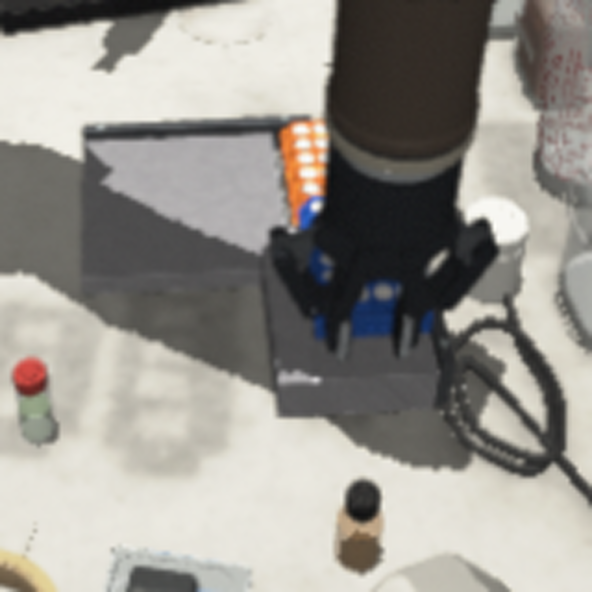

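Run:
```python
from h import *
q=(.5457,-.2717,-.0701);c,k=np.cos(q[2]),np.sin(q[2])
def onplane(px,ys):
  o,D=ray('scene',[px]);d=D[0]
  f=lambda t:(-k*(o[0]+d[0]*t-q[0])+c*(o[1]+d[1]*t-q[1]))*1000-ys
  t=-f(0)/(f(1)-f(0)); P=o+d*t; e=P[:2]-q[:2]; return (np.array([c*e[0]+k*e[1],-k*e[0]+c*e[1],P[2]])*1000).round(1)
z=lambda u,v:(200+u/3.7,190+v/3.7)
print('knuckle R outer',onplane(z(497,232),-171),'lower bend',onplane(z(425,312),-171),'tip',onplane(z(405,352),-175),'L',onplane(z(272,245),-171))
P=np.array([.628,-.368,.03]); e=P[:2]-q[:2]; print('pot',c*e[0]+k*e[1],-k*e[0]+c*e[1])
# pot cap from images: scene cap centre (499,217)zoom -> z=.06
w=at_z('scene',[z(497,217)],.06)[0]; e=w[:2]-q[:2]; print(w,c*e[0]+k*e[1],-k*e[0]+c*e[1])
w=at_z('top',[(317.5,143.5)],.06)[0]; e=w[:2]-q[:2]; print(w,c*e[0]+k*e[1],-k*e[0]+c*e[1])
```

```text
knuckle R outer [  64.7 -171.   138.8] lower bend [  29.3 -171.    71.4] tip [  19.3 -175.    39.1] L [ -66.4 -171.   137.6]
pot 0.08884297386176344 -0.09029898114263542
[ 0.63602624 -0.36258437  0.06      ] 0.09647017265793305 -0.08433447037181596
[ 0.63072512 -0.36283451  0.06      ] 0.09119959219417087 -0.08495529996373015
```

apply_moves([
  {"dp": [0.8,10,0],"rotation": [0,0,0],"jaw": 0.3},
  {"dp": [0.8,10,0],"rotation": [0,0,0],"jaw": 0.3},
  {"dp": [0.8,10,0],"rotation": [0,0,0],"jaw": 0.3},
  {"dp": [0.8,10,0],"rotation": [0,0,0],"jaw": 0.3},
  {"dp": [0.8,10,0],"rotation": [0,0,0],"jaw": 0.3},
  {"dp": [0.8,10,0],"rotation": [0,0,0],"jaw": 0.3},
  {"dp": [0,0,0],"rotation": [0,0,0],"jaw": 0.3},
])

```text
time: 15.95
ee_pos: [0.535, -0.3817, 0.0488]
eef_rot: [-2.292, -2.136, 0.008]
ft_force: [0.6, -0.1, -0.1]
gripper_width: 0.03
```

```bash
python3 s.py
python3 - <<'E'
from fit import *
a=snap('scene','scene15');b=snap('top','top15')
cv2.imwrite('pics/sc15z.png',cv2.resize(a[190:350,200:360,::-1],None,fx=3.7,fy=3.7,interpolation=2))
cv2.imwrite('pics/tp15z.png',cv2.resize(b[145:235,255:385,::-1],None,fx=6,fy=6,interpolation=2))
E
```

```text
15.95 [ 0.578  0.673 -0.049  1.661  0.045  0.818  0.439] [ 0.535  -0.3817  0.0488] jawaz -0.07 zax [-0.01   0.003 -1.   ] 0.03 [ 0.6 -0.1 -0.1]
station [  -3.  -110.5] 48.8 r 0.657
```

View pics/sc15z.png

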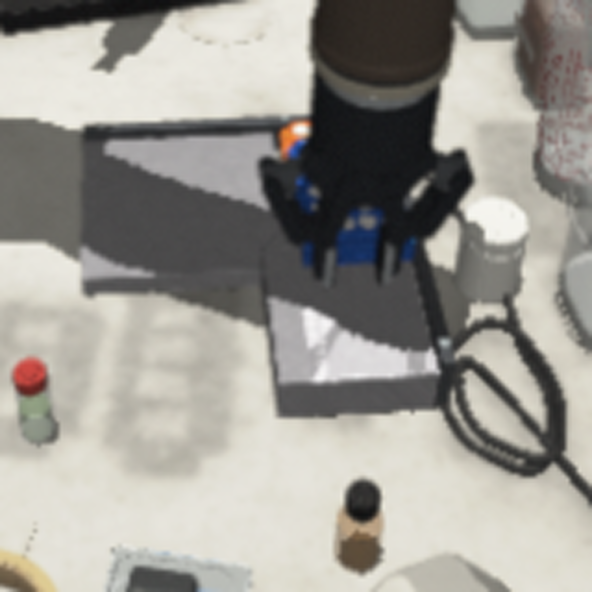

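View pics/tp15z.png

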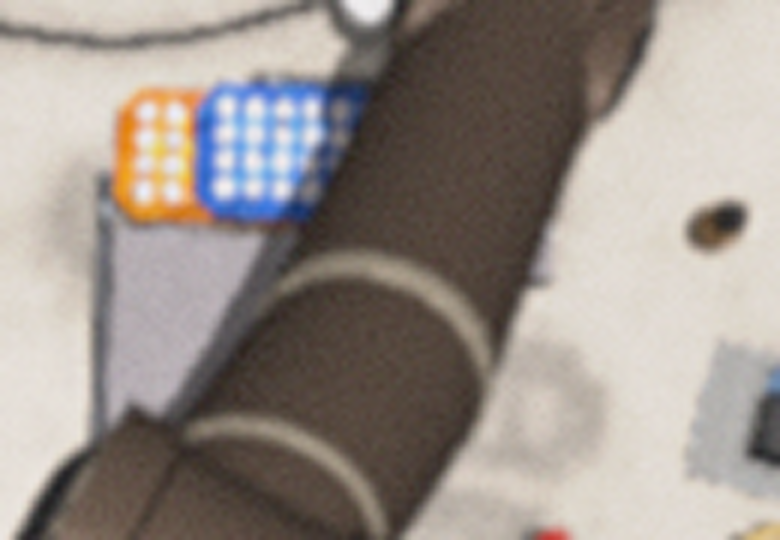

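apply_moves([
  {"dp": [0.7,9,1],"rotation": [0,0,0],"jaw": 0.3},
  {"dp": [0.7,9,0],"rotation": [0,0,0],"jaw": 0.3},
  {"dp": [0.6,8,0],"rotation": [0,0,0],"jaw": 0.3},
  {"dp": [0.5,6,0],"rotation": [0,0,0],"jaw": 0.3},
  {"dp": [0.3,4,0],"rotation": [0,0,0],"jaw": 0.3},
  {"dp": [0.1,2,0],"rotation": [0,0,0],"jaw": 0.3},
  {"dp": [0,0,0],"rotation": [0,0,0],"jaw": 0.3},
])

```text
time: 16.63
ee_pos: [0.5373, -0.3467, 0.05]
eef_rot: [-2.295, -2.135, 0.01]
ft_force: [0.5, 0.5, 0.0]
gripper_width: 0.03
```

```bash
python3 s.py
python3 - <<'E'
from fit import *
a=snap('scene','scene16');b=snap('top','top16')
cv2.imwrite('pics/sc16z.png',cv2.resize(a[190:350,200:360,::-1],None,fx=3.7,fy=3.7,interpolation=2))
cv2.imwrite('pics/tp16z.png',cv2.resize(b[145:235,255:385,::-1],None,fx=6,fy=6,interpolation=2))
E
```

```text
16.63 [ 0.53   0.647 -0.049  1.71   0.047  0.795  0.385] [ 0.5373 -0.3467  0.05  ] jawaz -0.072 zax [-0.009  0.001 -1.   ] 0.03 [0.5 0.5 0. ]
station [ -3.1 -75.4] 50.0 r 0.639
```

View pics/sc16z.png

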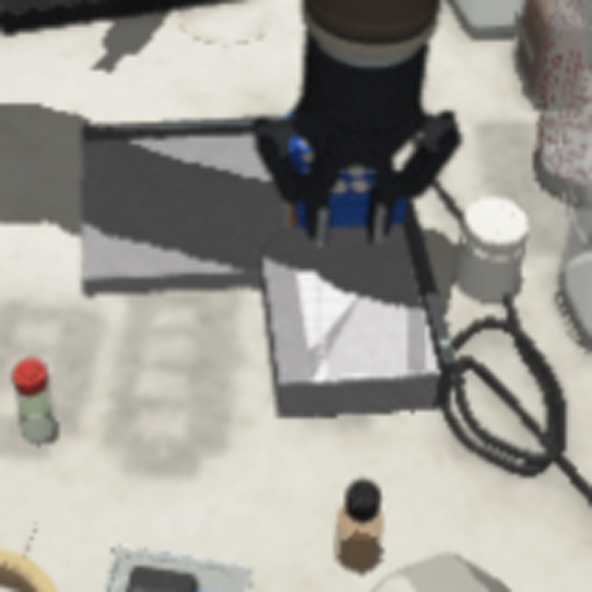

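View pics/tp16z.png

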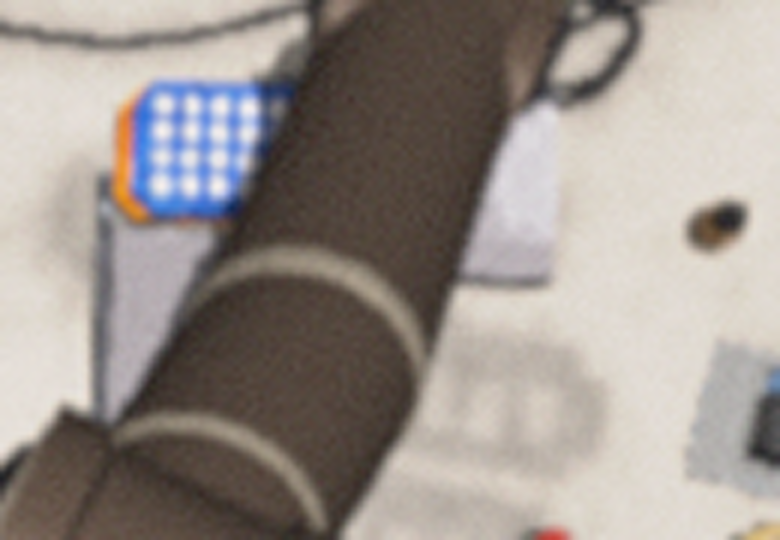

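apply_moves([
  {"dp": [0.2,3,0],"rotation": [0,0,0],"jaw": 0.3},
  {"dp": [0.1,2,0],"rotation": [0,0,0],"jaw": 0.3},
  {"dp": [0.1,1,0],"rotation": [0,0,0],"jaw": 0.3},
  {"dp": [0.1,1,0],"rotation": [0,0,0],"jaw": 0.3},
  {"dp": [0,0,0],"rotation": [0,0,0],"jaw": 0.3},
])

```text
time: 17.15
ee_pos: [0.5374, -0.3403, 0.05]
eef_rot: [-2.296, -2.134, 0.01]
ft_force: [-0.1, -0.2, 0.2]
gripper_width: 0.03
```

```bash
python3 s.py
python3 - <<'E'
from fit import *
a=snap('scene','scene17');b=snap('top','top17')
cv2.imwrite('pics/sc17z.png',cv2.resize(a[190:350,200:360,::-1],None,fx=3.7,fy=3.7,interpolation=2))
cv2.imwrite('pics/tp17z.png',cv2.resize(b[145:235,255:385,::-1],None,fx=6,fy=6,interpolation=2))
E
```

```text
17.15 [ 0.521  0.642 -0.049  1.719  0.047  0.79   0.375] [ 0.5374 -0.3403  0.05  ] jawaz -0.073 zax [-0.01   0.001 -1.   ] 0.03 [-0.1 -0.2  0.2]
station [ -3.4 -69. ] 50.0 r 0.636
```

View pics/tp17z.png

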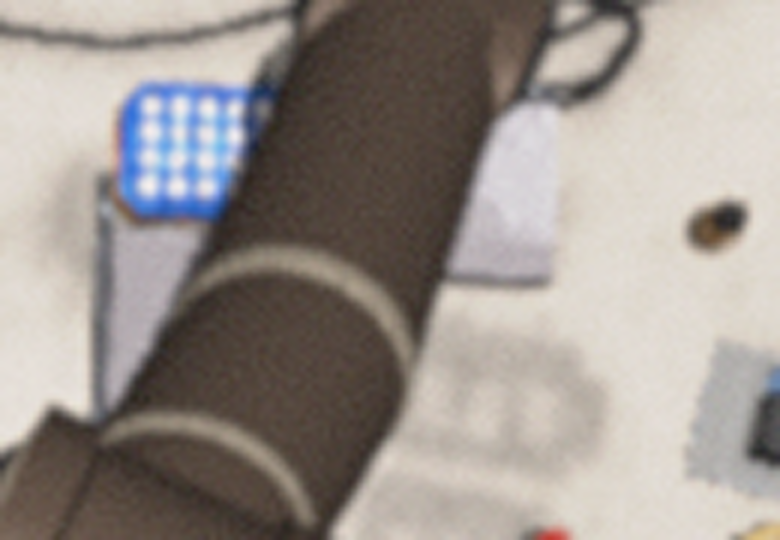

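apply_moves([
  {"dp": [0.1,1,0],"rotation": [0,0,0],"jaw": 0.3},
  {"dp": [0.1,1,0],"rotation": [0,0,0],"jaw": 0.3},
  {"dp": [0,0,0],"rotation": [0,0,0],"jaw": 0.3},
])

```text
time: 17.5
ee_pos: [0.5376, -0.3383, 0.0499]
eef_rot: [-2.296, -2.134, 0.011]
ft_force: [0.7, -0.4, 0.3]
gripper_width: 0.0299
```

```bash
python3 s.py
python3 - <<'E'
from fit import *
b=snap('top','top18');a=snap('scene','scene18')
cv2.imwrite('pics/tp18z.png',np.hstack([cv2.resize(x[150:190,265:300,::-1],None,fx=10,fy=10,interpolation=2) for x in (cv2.imread('pics/top17.png')[:,:,::-1],b)]))
E
```

```text
17.5 [ 0.518  0.641 -0.049  1.721  0.047  0.789  0.372] [ 0.5376 -0.3383  0.0499] jawaz -0.073 zax [-0.01   0.001 -1.   ] 0.0299 [ 0.7 -0.4  0.3]
station [ -3.4 -67. ] 49.9 r 0.635
```

View pics/tp18z.png

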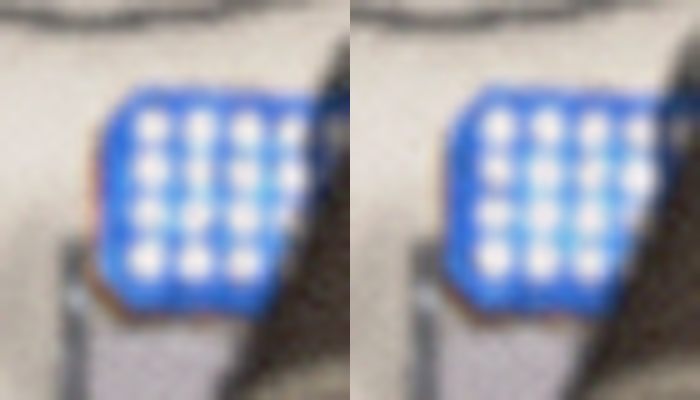

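apply_moves([
  {"dp": [0.1,1,0],"rotation": [0,0,0],"jaw": 0.3},
  {"dp": [0.1,1,0],"rotation": [0,0,0],"jaw": 0.3},
  {"dp": [0,0,0],"rotation": [0,0,0],"jaw": 0.3},
])

```text
time: 17.85
ee_pos: [0.5378, -0.3363, 0.05]
eef_rot: [-2.296, -2.134, 0.011]
ft_force: [0.5, -0.7, 0.7]
gripper_width: 0.0297
```

```bash
python3 s.py
python3 - <<'E'
from fit import *
b=snap('top','top19');a=snap('scene','scene19')
f=lambda x:cv2.resize(x[190:260,260:325],None,fx=6,fy=6,interpolation=2)
cv2.imwrite('pics/sc19z.png',np.hstack([f(cv2.imread('pics/scene18.png')),f(a[:,:,::-1])]))
E
```

```text
17.85 [ 0.515  0.64  -0.049  1.723  0.047  0.788  0.369] [ 0.5378 -0.3363  0.05  ] jawaz -0.073 zax [-0.01   0.001 -1.   ] 0.0297 [ 0.5 -0.7  0.7]
station [ -3.3 -65. ] 50.0 r 0.634
```

View pics/sc19z.png

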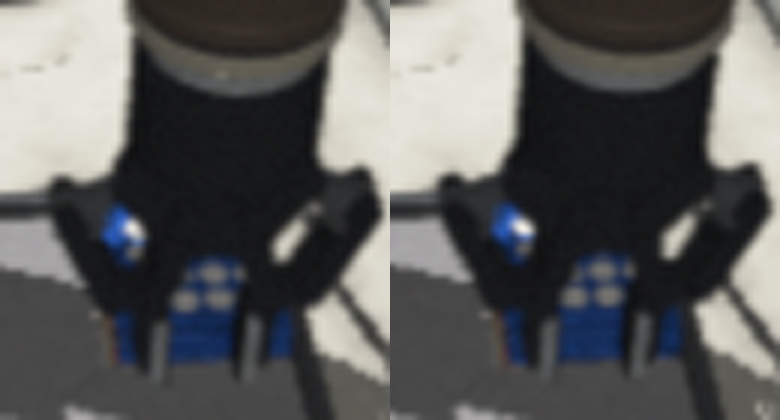

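apply_moves([
  {"dp": [0.1,1,0],"rotation": [0,0,0],"jaw": 0.3},
  {"dp": [0,1,0],"rotation": [0,0,0],"jaw": 0.3},
  {"dp": [0,0,0],"rotation": [0,0,0],"jaw": 0.3},
])

```text
time: 18.2
ee_pos: [0.5378, -0.3354, 0.05]
eef_rot: [-2.297, -2.134, 0.012]
ft_force: [-0.3, -4.0, -0.7]
gripper_width: 0.03
```

```bash
python3 s.py
python3 - <<'E'
from fit import *
b=snap('top','top20');a=snap('scene','scene20')
f=lambda x:cv2.resize(x[190:260,260:325],None,fx=6,fy=6,interpolation=2)
cv2.imwrite('pics/sc20z.png',np.hstack([f(cv2.imread('pics/scene19.png')),f(a[:,:,::-1])]))
E
```

```text
18.2 [ 0.513  0.639 -0.048  1.726  0.048  0.786  0.366] [ 0.5378 -0.3354  0.05  ] jawaz -0.074 zax [-0.009 -0.001 -1.   ] 0.03 [-0.3 -4.  -0.7]
station [ -3.4 -64.1] 50.0 r 0.634
```

View pics/sc20z.png

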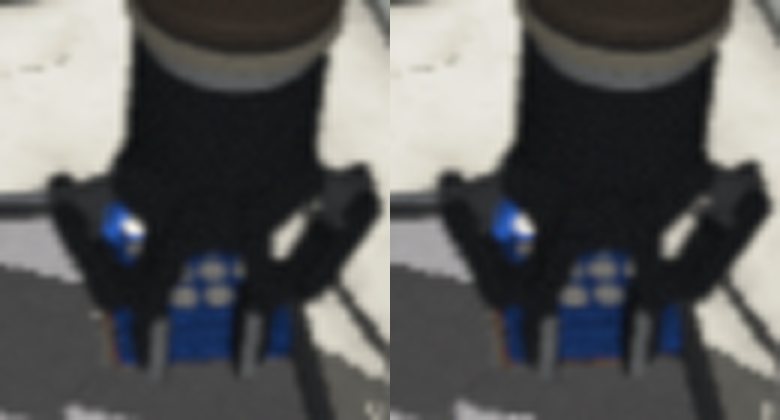

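apply_moves([
  {"dp": [-1,-20,0],"rotation": [0,0,0],"jaw": 0.3},
  {"dp": [-1,-25,20],"rotation": [0,0,0],"jaw": 0.3},
  {"dp": [-20,-20,30],"rotation": [0,0,0],"jaw": 0.3},
  {"dp": [-35,0,15],"rotation": [0,0,0],"jaw": 0.3},
  {"dp": [-38,0,0],"rotation": [0,0,0],"jaw": 0.3},
  {"dp": [-38,0,0],"rotation": [0,0,0],"jaw": 0.3},
  {"dp": [-38,0,0],"rotation": [0,0,0],"jaw": 0.3},
  {"dp": [0,0,0],"rotation": [0,0,0],"jaw": 0.3},
])

```text
time: 18.97
ee_pos: [0.3587, -0.3994, 0.1147]
eef_rot: [-2.299, -2.123, 0.015]
ft_force: [-1.5, 0.3, -0.7]
gripper_width: 0.0301
```

```bash
python3 s.py
python3 - <<'E'
from fit import *
b=snap('top','top21');a=snap('scene','scene21')
cv2.imwrite('pics/sc21z.png',cv2.resize(a[190:290,230:330,::-1],None,fx=6,fy=6,interpolation=2))
cv2.imwrite('pics/tp21z.png',cv2.resize(b[145:215,255:345,::-1],None,fx=8,fy=8,interpolation=2))
for ims in ({'top':b},{'scene':a},{'top':b,'scene':a}): print(fit(ims,[.548,-.272,.030,-.07],'blue'),fit(ims,[.548,-.272,.030,-.07],'blue',True))
E
```

```text
18.97 [ 0.777  0.419 -0.043  1.929  0.036  0.808  0.634] [ 0.3587 -0.3994  0.1147] jawaz -0.079 zax [-0.015  0.003 -1.   ] 0.0301 [-1.5  0.3 -0.7]
station [-177.6 -140.5] 114.7 r 0.537
(array([ 0.5478, -0.2697, -0.0956]), np.float64(0.07)) (array([ 0.5466, -0.2696, -0.0891,  0.0331]), np.float64(0.0702))
(array([ 0.5479, -0.2671, -0.0691]), np.float64(0.0991)) (array([ 0.5549, -0.2395, -0.0405,  0.0018]), np.float64(0.0584))
(array([ 0.5477, -0.2694, -0.0732]), np.float64(0.1805)) (array([ 0.5472, -0.269 , -0.0758,  0.0303]), np.float64(0.1786))
```

View pics/sc21z.png

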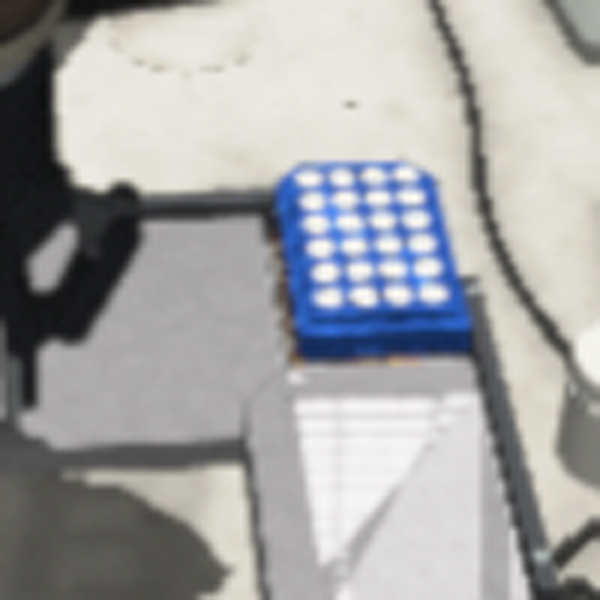

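View pics/tp21z.png

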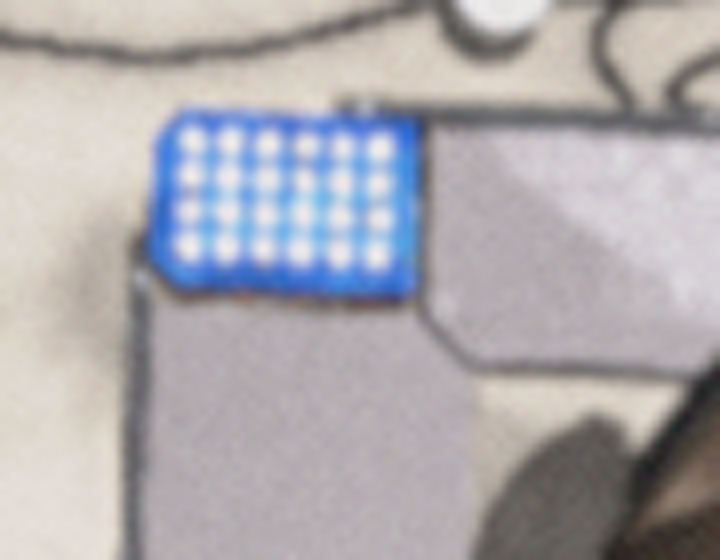

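Run:
```python
from fit import *
ims={n:cv2.imread(f'pics/{n}21.png')[:,:,::-1].copy() for n in ('top','scene')}
for z in (.027,.030,.033,.0365): print(z,fit(ims,[.548,-.27,z,-.07],'blue'))
q=[.5457,-.2717,0,-.0701]
for nm,P in [('ledge edge',(2,-58,36.5)),('blue bot seated y+2',(2,-53,30)),('blue shoulder seated',(2,-53,48)),('rimtop',(2,-47,53)),('far rimtop',(2,51,53)),('far rimtop unseated',(2,51,59.5)),('bot unseat',(2,-53,36.5)),('top unseat',(2,-53,54.5)),('rimtop unseat',(2,-47,59.5))]:
    uv=w2c('scene',tf(q,np.array([P])/1000))[0]; print(nm,((uv-[230,190]+.5)*6).round(1))
```

```text
0.027 (array([ 0.5482, -0.2687, -0.0593]), np.float64(0.1915))
0.03 (array([ 0.5472, -0.2689, -0.0798]), np.float64(0.1813))
0.033 (array([ 0.547 , -0.2696, -0.0779]), np.float64(0.1822))
0.0365 (array([ 0.5459, -0.2714, -0.078 ]), np.float64(0.219))
ledge edge [389.3 360.3]
blue bot seated y+2 [386.6 362.5]
blue shoulder seated [389.4 332.8]
rimtop [388.  314.4]
far rimtop [356.4 164.2]
far rimtop unseated [357.2 153.4]
bot unseat [387.6 351.9]
top unseat [390.4 321.9]
rimtop unseat [389.1 303.4]
```

Run:
```python
from h import *
snap('scene','scene22')
for l in ['pill_pot','oil_bottle','sample_vial','round_dish','orange_plate','blue_plate']: print(l,boxes(l,'scene')[:1])
```

```text
pill_pot [(0.93, array([ 0.6292, -0.378 ,  0.046 ]))]
oil_bottle [(0.66, array([ 0.4923, -0.5637,  0.0419]))]
sample_vial []
round_dish [(0.7, array([ 0.5425, -0.2859,  0.0519]))]
orange_plate []
blue_plate [(0.58, array([ 0.5411, -0.2916,  0.0506]))]
```

View pics/scene22.png

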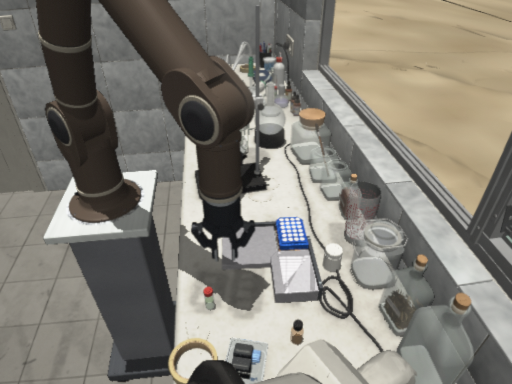

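```bash
python3 -c "
from h import *; print(ctrl.job_done())"
```

```text
the job is handed in; nothing more can be done
None
```

The stack is built and the job is handed in. The clock read about 19 s of the 72 s allowed at the last move.

- **Orange plate:** I pushed it square against the low fence, which resisted with about 10 N. I then pushed it along +x until it dropped onto the nest and stopped at about 5 N.
- **Blue plate:** I pushed it against the high fence at 8 N. I then slid it along +y over the orange plate until it dropped and stopped at 4 N. Neither plate was lifted.

**Last checks**
- **Seating:** The two-camera fit of the blue plate gave an underside height of 30.3 mm, against 30 mm when seated and 36.5 mm if it had not dropped. In the scene picture, the edge rows of the plate matched a seated plate.
- **Alignment:** The blue plate sits within about 1–2 mm of the orange one, with matching yaw and cut corners.
- **Pot, bottle and vial:** They stand where they were. The network did not find the vial, so I checked that one by its unchanged pixel position.
- **Dish:** I did not check it at the end. The arm was blocking the view, and the network put its "dish" on the plate stack, which was a false find. The only time the arm was near the dish was the opening swing at about 0.2 m height, and the wrist force stayed below 2 N there.

**Measurements that disagreed**
- **Blue plate yaw:** Single-camera fits differed by up to 0.05 rad at the start.
- **Blue plate height:** A scene-only fit with height left free gave a nonsense value, so I did not use it.
- **Low fence:** Contact came about 3 mm earlier than my station estimate predicted.

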